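# Ease a dowelled shim cassette apart with a wedge

## Robot

A 7-joint arm with a two-finger parallel gripper is mounted at the origin on the work surface. World frame = base frame: x ahead of the robot, y to its left, z up, the work surface at z = 0. Lengths are in m, angles in rad, forces in N, time in s.
With the tool pointing down it reaches from about 0.35 to 0.9 m from the base axis. Payload 19.9 kg.
Tool frame: the origin (TCP) lies midway between the tips of the shut fingers; the grasp point (between the pads) lies 19 mm behind it; y points along the fingers, z is the direction in which the jaws open and shut, and the axes are right-handed (so a half turn about y gives the same grasp; the last joint's range is limited). The gripper opens to 94 mm and grips with 3 to 60 N. Pads are 16 mm wide; open, the fingers measure 119 mm over their backs; the gripper's body (75 mm by 177 mm) begins 78 mm behind the grasp point.
Start: joints at [-1.315, 0.417, -0.01, 1.614, 0.005, 1.111, -0.053], TCP at [0.183, 0.598, 0.205] pointing down, gripper open.
Joint ranges: [-2.81, 2.81], [-0.39, 2.02], [-1.27, 1.25], [0.06, 2.57], [-1.19, 4.33], [0.19, 2], [-2.82, 2.82]. Speed limits (rad/s): [1.89, 1.89, 2.39, 2.39, 3.01, 3.01, 3.01].

## Interface

Orientations are given as a rotation vector (axis times angle).
In Python, from bench import * gives the robot as it stands.
- The arm moves only by the tool play_rows, never from a script. Its arguments are lists of equal length, an entry for each row: "rot": the turn, a rotation vector about the tool's x, y, z in rad, a list of three; "xyz": the shift along the tool's x, y, z in mm, a list of three; "fingers": the closure, from -1 (fully open) to 1 (shut), so that 0 is half open. In form: {"rot": [[wx, wy, wz], ...], "xyz": [[dx, dy, dz], ...], "fingers": [fingers, ...]}. A call has 1 to 12 rows; each row is the pose to reach, as a shift and turn from the pose commanded when the call began, along the tool's axes at that moment; what a row does not reach only later rows make up. A row lasts 1/12 s, in which the tool goes at most 41.7 mm and 7.16 degrees, less where a joint would pass 70% of its speed; a pose out of reach is approached as far as the arm can. A call with a gripper value outside its range is refused whole. The fingers move at their own pace and stop on an object; the grip force is fixed at half the most. Time passes only in rows, so rows that repeat a pose let the fingers close. It gives the time, the measured TCP pose, the force and the opening at its end, in the units of the state.
- get_state(): the state, without advancing time (a new reading comes with each control period).
- read_camera(name): name is "scene" or "top" or "wrist"; returns a dict with "img" (400x640x3 uint8, red, green, blue), "K" (3x3 intrinsics, pixels), "R" (3x3) and "t" (3): a world point X has camera coordinates R X + t; the wrist camera has in their place "T_tool_cam" (4x4, takes a point from camera to tool coordinates, whose origin is the TCP and whose axes are the tool frame's). Camera axes: x right, y down, z forward; pixel columns grow to the right and rows downward; lengths in m; the calibration is good to about 2 mm. A picture is of the moment at which its call begins: read the wrist's pose just before it. There is no depth.
- sign_off(): hands the job in, once; it reports no verdict.
Trained networks look in the newest picture that a camera, given by its name, has taken for a name from the list of things; names that differ only in an ending like _2 or _b are one class to them, and where a whole thing is asked for, a point or a joint stands for the part that bears it (a point fixed in the world has none). Each returns a list of dicts, best first, with "score" (0 to 1); they miss things now and then, are a little off and sometimes report something else, mostly with a low value. They report only what shows in the picture. A call takes as long as a camera call. They do not tell look-alikes from the thing itself.
- search_frame(camera, name): "position" ([x, y, z] in m, in the coordinates of the camera as it stood for that picture, good to about 4 mm: the middle of the surface that is visible of it).
- regions_of(camera, name): "mask" (400x640 bool, what is visible of it).
- spot_point(camera, name): "position" ([x, y, z] in m, in the coordinates of the camera as it stood for that picture, good to about 4 mm: a listed point, or the origin of a listed thing).
The state is a dict: "clock": time; "joint_positions": joint angles; "qvel": joint speeds; "joint_efforts": joint torques, N m; "tcp_pos": TCP position; "eef_rot": TCP orientation; "wrist_force": force on the tool from outside, world axes, zero at the start; "ft_torque": the same for the moment, N m; "opening": finger opening in m.
Only numpy, scipy, OpenCV 4.12 (cv2) and the standard library are available. Lean on these libraries where they do the work, as an engineer would, in place of code of your own. Each camera call takes 0.05 s, during which the arm holds its last target.

## Task

Ease the press-fit shim cassette apart with the hand wedge: take it from its holder, press it into the pry notch at the robot's left end until the seam there is open by about 3 mm, then into the notch at the robot's right end until you feel the blade bottom on the hidden depth stop, then back into the left notch until it bottoms there too. Press gently, never let one end get more than about 4 mm ahead of the other, and touch the cassette with nothing but the wedge. Finally stand the wedge back in its holder, let go, and leave the other things alone.

Things in the scene. Friction and masses are not known exactly. Their poses are not given: they have to be found in the camera images.
- cassette: Aluminium shim cassette, two press-fit halves on a dark base plate bolted to the bench. Origin: underside, below the seam's middle. y runs along the seam to the robot's left, z up, x square across it, away from the robot: fixed half on the -x side, 40 mm wide; sliding half on the +x side, 32 mm wide. Halves 130 mm long in y, flat top 60 mm above the origin; closed, faces meet at x = 0.
- notch_a (a point): Left pry notch, a vertical cut in the fixed half's seam face: middle of its back wall at the cassette's top (x -3, y +45, z 60 mm in the cassette's frame, same axes). 26 mm long in y, 3 mm deep, so the slot is 3 mm plus the gap wide; both its upper edges have 2.5 mm 45-degree lead-in chamfers. Inside sits the depth stop (see stop_a).
- notch_b (a point): The same at the right pry notch (x -3, y -45, z 60 mm in the cassette's frame).
- lip_a (a point): Sliding half's seam edge at its top, at the left notch. Its x in the cassette's frame is the gap there: 0 closed, about 3 mm when the collar is 16 mm above the top, 4.3 to 6.7 mm when bottomed. The half only moves along x and turns a little; each end has about 4 N of dowel friction across the seam plus 0.6 N per mm that it is ahead of the other end, and stays where it is left.
- lip_b (a point): The same point at the right notch; its x in the cassette's frame is the gap there.
- wedge_grip (a point): Loose hand wedge, 0.18 kg: centre of its wooden handle, 18 x 18 mm, 56 mm tall, z up along it. Steel collar 30 x 30 x 6 mm, underside 34 mm below. Blade tip 72 mm below; 16 mm wide in y, flat face at x = -5.5 mm, sloped face on +x: 11 mm thick at the collar, 2 mm at the tip. Use: flat on the notch's back, slope to the sliding half. Grip the handle with jaws closing along x.
- holder_mouth (a point): Fixed black plastic holder block, 39 x 44 mm, 46 mm high, on a 70 x 70 mm foot: centre of its pocket's mouth, 46 mm above the bench, z up. Pocket 19 mm in x, 24 mm in y, 41 mm deep. The wedge stands in it blade down, x axes alike, collar on the rim, handle's centre 34 mm above this point.
- puck: Bystander: green anodised spacer puck, 56 mm across, 24 mm high; origin at its underside.
- yoke: Bystander: heavy iron yoke fragment about 80 x 80 x 50 mm, 2.2 kg; origin at its underside.
- gauge: Bystander: chrome-plated depth gauge, 100 mm beam with a 42 mm dial, 22 mm high; origin at its underside.
- wedge: The same wedge: origin on the handle's axis at the blade tip's height, 72 mm below point wedge_grip; same axes.
- stop_a: Foot of the hard depth stop inside the left slot, out of sight; origin on the base plate, 10 mm above the cassette's origin. Its top was set differently each time and can only be felt: the blade's tip lands on it with the wedge's collar still 2 to 9 mm above the cassette's top. It does not give way; pressed too fast or too far the force jumps. A few newtons of firm landing, held a moment, is enough.
- stop_b: The same inside the right slot, with its own unknown height.
Mind the look-alikes: they are no part of the job. Leave any purple or turquoise look-alike of the wedge alone. Leave any orange look-alike of the part that bears holder_mouth alone.

How it is judged:
On the way, in this order (a step that is already met when the one before it is completed fails the run):
1. the seam's left end has been wedged open by more than 1.5 mm (x of lip_a in the frame of cassette above 0.0015 m), for 0.1 s.
2. the blade has bottomed on the right depth stop (over 3 N) (contact force between wedge and stop_b above 3 N), for 0.1 s.
3. the blade has bottomed on the left depth stop (over 3 N) (contact force between wedge and stop_a above 3 N), for 0.1 s.
At the end, for the whole second after the job is handed in: Both ends of the seam stand open by more than 3.5 mm, the ends even to within 2.7 mm (0.03 rad), and the wedge stands upright, at rest and released in its holder, collar on the rim (within 4 mm) (x of each of lip_a, lip_b in the frame of cassette above 0.0035 m and angle between the y axis of lip_a and the y axis of cassette, either way round below 0.03 rad and horizontal distance between wedge_grip and holder_mouth below 0.01 m and z of wedge_grip in the frame of holder_mouth below 0.038 m and angle between wedge_grip's own z axis and vertical below 0.12 rad and linear speed of wedge below 0.01 m/s); the robot touches nothing.
It fails at once if the wedge and the cassette press on each other with more than 45 N (all contacts added) (contact force between wedge and cassette above 45 N).
It fails at once if one end of the seam gets more than 5 mm ahead of the other (angle between the y axis of lip_a and the y axis of cassette, either way round above 0.0556 rad).
It fails at once if the gripper or arm touches the cassette (contact force between any of the fingers, the arm and cassette above 1 N).
It fails at once if a bystander is shifted by more than 15 mm (distance of any of puck, yoke, gauge from where it was at the start of the episode above 0.015 m).
It also fails if it takes over 66 s, if anything falls off the work surface, if the arm or the gripper's body presses on something with over 40 N, if the wrist force passes 120 N, or if a joint passes its speed limit or range.

## Working session

There is one attempt and no reset: what is moved stays moved. The work goes in short steps, Python scripts to look and compute and a tool call to move; the robot and the scene stay as the last step left them, time stands still between calls to the robot, and variables do not carry over. Pictures are saved under pics/ and viewed, and the job is handed in when it is done.

Besides the shell and the picture viewer there is one more tool, called after ">>>" as name(argument=value, ...) on one line, values as JSON. play_rows: Moves the arm, as the interface text tells. Its arguments: {"type":"object","properties":{"rot":{"type":"array","items":{"type":"array","items":{"type":"number"}}},"xyz":{"type":"array","items":{"type":"array","items":{"type":"number"}}},"fingers":{"type":"array","items":{"type":"number"}}},"required":["rot","xyz","fingers"]}

```bash
ls; mkdir -p pics; python3 - <<'E'
from bench import *
import cv2,numpy as np
s=get_state()
for k,v in s.items(): print(k,np.round(v,4))
for c in ['scene','top','wrist']:
    r=read_camera(c); cv2.imwrite(f'pics/{c}0.png',r['img'][:,:,::-1])
    print(c,{k:np.round(v,4).tolist() for k,v in r.items() if k!='img'})
E
```

```text
pics
clock 0.0
joint_positions [-1.3155  0.418  -0.0103  1.6142  0.0047  1.1107 -0.053 ]
qvel [-0.0006  0.0005 -0.0002  0.0015 -0.0008  0.0026 -0.0004]
joint_efforts [-1.40000e-03 -8.51266e+01  6.38500e-01 -4.25974e+01 -4.88000e-02
  1.88000e-02  1.00000e-04]
tcp_pos [0.1827 0.5973 0.2048]
eef_rot [-1.5594  0.2331 -0.2329]
wrist_force [-1.1951  0.0738  0.9144]
ft_torque [ 0.0398 -0.0319  0.0246]
opening 0.094
scene {'K': [[408.961, 0.0, 316.367], [0.0, 408.961, 202.6252], [0.0, 0.0, 1.0]], 'R': [[-0.8662, 0.4996, 0.01], [0.2991, 0.5343, -0.7906], [-0.4003, -0.6818, -0.6123]], 't': [0.4855, -0.1551, 1.3432]}
top {'K': [[450.8293, 0.0, 329.0273], [0.0, 450.8293, 196.2843], [0.0, 0.0, 1.0]], 'R': [[-0.0032, -0.9999, 0.0168], [-0.9893, 0.0007, -0.1458], [0.1458, -0.0171, -0.9892]], 't': [0.0303, 0.602, 0.9951]}
wrist {'K': [[319.2074, 0.0, 322.2961], [0.0, 319.2074, 200.6666], [0.0, 0.0, 1.0]], 'T_tool_cam': [[-0.0012, 0.9629, 0.2699, -0.0774], [0.0002, -0.2699, 0.9629, -0.1794], [1.0, 0.0012, 0.0002, 0.0011], [0.0, 0.0, 0.0, 1.0]]}
```

View pics/scene0.png

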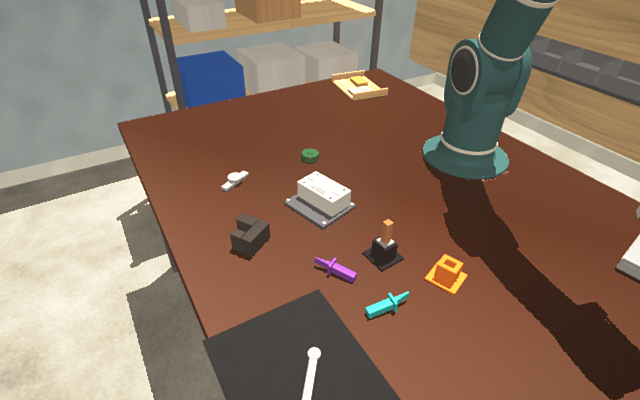

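View pics/top0.png

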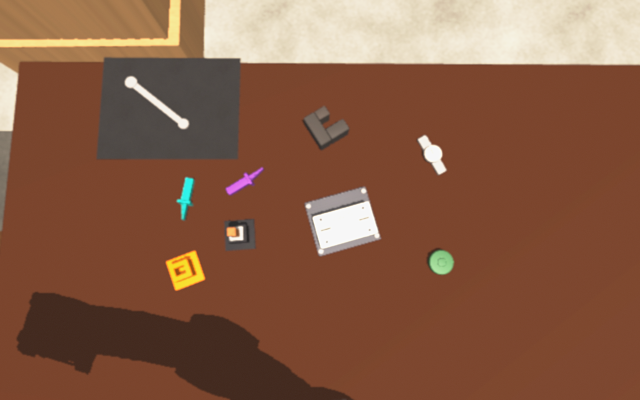

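View pics/wrist0.png

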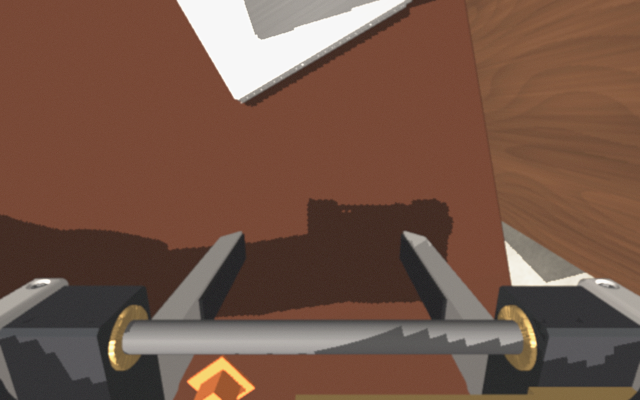

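The top view shows the wedge standing in the black holder at about (238,233) and the cassette at (343,222), rotated roughly 15°. The purple and turquoise wedges and the orange holder are look-alikes. Next I'll measure positions.

```bash
cat > h.py <<'E'
from bench import *
import cv2,numpy as np
from scipy.spatial.transform import Rotation as Ro
np.set_printoptions(precision=4,suppress=True)
def cam(c):
    s=get_state(); r=read_camera(c)
    if c=='wrist':
        T=np.eye(4);T[:3,:3]=Ro.from_rotvec(s['eef_rot']).as_matrix();T[:3,3]=s['tcp_pos']
        W=T@np.array(r['T_tool_cam'])
    else:
        W=np.eye(4);W[:3,:3]=np.array(r['R']).T;W[:3,3]=-np.array(r['R']).T@np.array(r['t'])
    r['W']=W; return r
def w(r,p): return r['W'][:3,:3]@np.array(p)+r['W'][:3,3]
def proj(r,X):
    c=r['W'][:3,:3].T@(np.array(X)-r['W'][:3,3]); u=np.array(r['K'])@c; return u[:2]/u[2]
def ray_z(r,uv,z):
    d=r['W'][:3,:3]@np.linalg.inv(np.array(r['K']))@np.array([uv[0],uv[1],1.]); o=r['W'][:3,3]
    return o+d*(z-o[2])/d[2]
def st():
    s=get_state(); print('t',round(s['clock'],3),'tcp',np.array(s['tcp_pos'])*1000,'\nR',Ro.from_rotvec(s['eef_rot']).as_matrix().tolist(),'\nF',np.array(s['wrist_force']),'M',np.array(s['ft_torque']),'op',s['opening'])
E
python3 - <<'E'
from h import *
st()
for c in ['top','scene']:
    r=cam(c)
    for n in ['cassette','notch_a','notch_b','lip_a','lip_b','wedge_grip','holder_mouth','puck','yoke','gauge','wedge']:
        for d in spot_point(c,n)[:3]:
            X=w(r,d['position']); print(c,n,round(d['score'],2),X*1000,proj(r,X).round())
E
```

```text
t 0.15 tcp [182.6963 597.4129 205.0031] 
R [[0.9562905210697302, -0.00020844002880562873, 0.2924181866179636], [-0.29241825560784007, -0.0008720451484784952, 0.9562901250794797], [5.567271974898924e-05, -0.9999995980449259, -0.0008948801790569783]] 
F [ 0.2778  0.4769 -0.736 ] M [ 0.0274 -0.0374  0.0079] op 0.09422671829320252
top cassette 0.79 [536.8053  -3.7445  -1.3578] [343. 226.]
top cassette 0.42 [527.1321  40.9962  58.3132] [324. 228.]
top notch_a 0.98 [525.741   39.0975  58.141 ] [325. 229.]
top notch_a 0.75 [552.6416 -52.4227  56.9147] [365. 217.]
top notch_b 0.98 [525.741   39.0975  58.141 ] [325. 229.]
top notch_b 0.75 [552.6416 -52.4227  56.9147] [365. 217.]
top lip_a 0.98 [531.8488  35.953   62.634 ] [326. 226.]
top lip_a 0.9 [547.2671 -47.4448  60.4847] [363. 219.]
top lip_a 0.63 [ 450.1674 -229.7943   -1.0204] [438. 263.]
top lip_b 0.98 [531.8488  35.953   62.634 ] [326. 226.]
top lip_b 0.9 [547.2671 -47.4448  60.4847] [363. 219.]
top lip_b 0.63 [ 450.1674 -229.7943   -1.0204] [438. 263.]
top wedge_grip 0.9 [634.883  245.6449   8.585 ] [238. 185.]
top wedge_grip 0.78 [
[... 1427 characters left out ...]
.786  367.471   16.7322] [380. 308.]
scene holder_mouth 0.96 [430.234  364.0958  47.0917] [451. 263.]
scene holder_mouth 0.94 [514.6671 243.5391  43.9795] [386. 243.]
scene holder_mouth 0.66 [539.596   -6.069    4.6252] [322. 202.]
scene puck 0.61 [ 451.5317 -229.8682   -1.3458] [310. 159.]
scene yoke 0.95 [775.2812  36.6699   3.6541] [248. 241.]
scene yoke 0.55 [543.8695  -7.2501   3.7995] [320. 203.]
scene yoke 0.54 [ 453.9487 -231.3186    0.4856] [309. 158.]
scene gauge 0.72 [ 709.806  -223.0089    7.0249] [235. 180.]
scene wedge 0.73 [517.6877 242.7189   6.4953] [383. 255.]
scene wedge 0.59 [549.8318 376.8529  18.8717] [411. 296.]
scene wedge 0.58 [667.8155 182.7016  18.9375] [316. 258.]
```

>>> play_rows(rot=[[0,0.12,0],[0,0.24,0],[0,0.36,0],[0,0.48,0],[0,0.6,0],[0,0.72,0],[0,0.84,0],[0,0.96,0],[0,1.08,0],[0,1.2,0],[0,1.274,0],[0,1.274,0]], xyz=[[36,0,-21],[72,0,-41],[108,0,-62],[144,0,-83],[180,0,-103],[216,0,-124],[252,0,-145],[288,0,-165],[324,0,-186],[360,0,-206],[396,0,-227],[425,5,-244]], fingers=[-1,-1,-1,-1,-1,-1,-1,-1,-1,-1,-1,-1])

```text
clock: 2.35
tcp_pos: [0.52, 0.2376, 0.2014]
eef_rot: [-1.204, 1.213, -1.215]
wrist_force: [0.1, 0.4, 0.6]
opening: 0.0941
```

```bash
python3 - <<'E'
from h import *
st()
r=cam('wrist'); cv2.imwrite('pics/w1.png',r['img'][:,:,::-1])
for n in ['wedge_grip','holder_mouth','wedge','notch_a','lip_a']:
    for d in spot_point('wrist',n)[:3]:
        X=w(r,d['position']); print(n,round(d['score'],2),X*1000,proj(r,X).round())
E
```

```text
t 2.35 tcp [519.981  237.5673 201.4423] 
R [[-0.006815836635862715, 0.0018614905974855267, 0.9999750393003362], [-0.9999766924890535, 0.00038588007185771933, -0.006816566234063737], [-0.00039855941397298755, -0.9999981929730302, 0.0018588171152422173]] 
F [0.082  0.4473 0.5846] M [-0.0294  0.0698  0.0189] op 0.094134863270244
wedge_grip 0.95 [634.7145 244.9856   9.7913] [418. 174.]
wedge_grip 0.89 [520.4796 242.4375  83.0928] [321. 192.]
wedge_grip 0.84 [624.8922 365.7604  11.7797] [418.  63.]
holder_mouth 0.69 [432.1275 364.0719  43.8162] [230.  62.]
holder_mouth 0.57 [514.9275 239.2571  42.3394] [316. 185.]
wedge 0.98 [550.6241 374.3315  21.1105] [349.  53.]
wedge 0.77 [669.3269 180.4004  24.6694] [447. 230.]
notch_a 0.84 [523.3713  38.9434  58.8983] [325. 350.]
lip_a 0.59 [529.7865  41.1411  57.2443] [330. 348.]
```

View pics/w1.png

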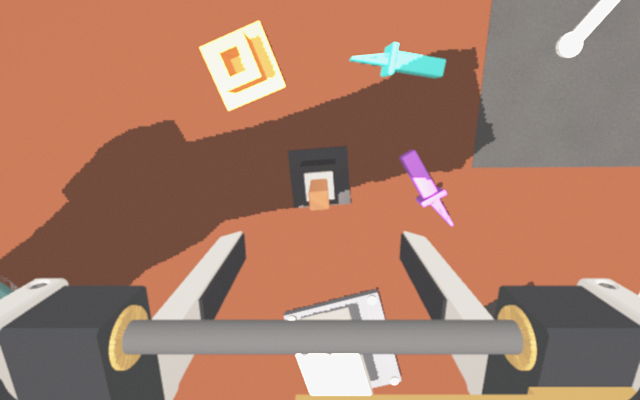

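```bash
python3 - <<'E'
import cv2
i=cv2.imread('pics/w1.png')[130:225,270:370]; i=cv2.convertScaleAbs(i,alpha=1.3,beta=25)
cv2.imwrite('pics/w1z.png',cv2.resize(i,(800,760)[0:2] if 0 else (600,570),interpolation=cv2.INTER_CUBIC))
i=cv2.imread('pics/w1.png')[280:400,270:420]
cv2.imwrite('pics/w1c.png',cv2.resize(i,(750,600),interpolation=cv2.INTER_CUBIC))
E
```

```text
(no output)
```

View pics/w1z.png

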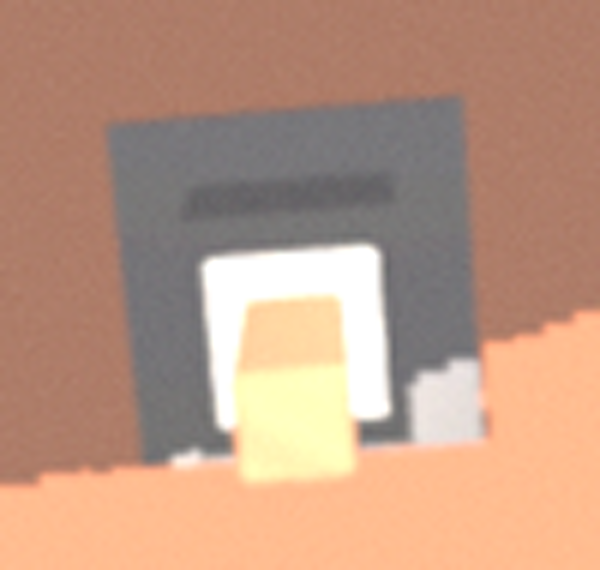

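View pics/w1c.png

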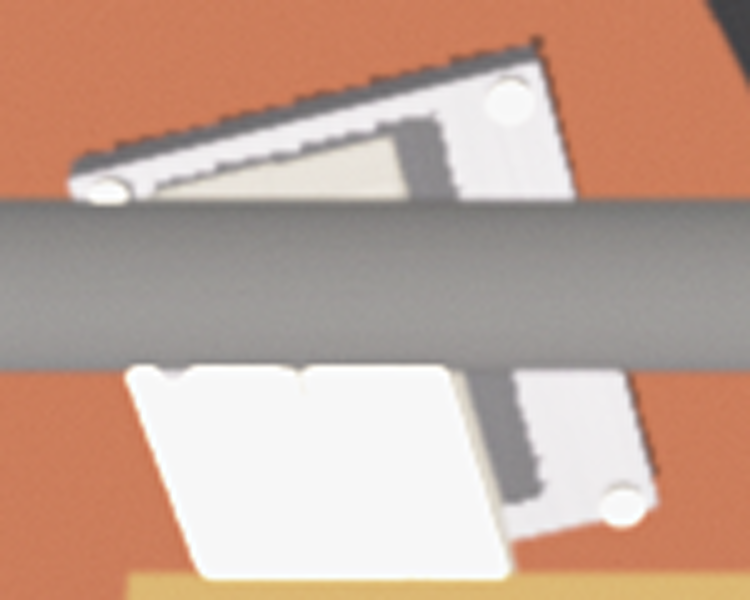

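```bash
python3 - <<'E'
from h import *
r=cam('wrist')
def q(px,z):
    P=np.array([ray_z(r,p,z)*1000 for p in px])[:,:2]; print(z,P.round(1).tolist(),'c',P.mean(0))
    for a,b in [(0,1),(1,2),(3,2),(0,3)]:
        d=P[b]-P[a]; print(np.linalg.norm(d).round(1), np.degrees(np.arctan2(d[1],d[0])).round(1))
q([(270+x/6,130+y/6) for x,y in [(108,125),(463,97),(486,440),(142,463)]],.006)
q([(270+x/6,130+y/6) for x,y in [(203,258),(380,245),(390,415),(215,428)]],.052)
q([(270+x/6,130+y/6) for x,y in [(248,300),(340,297),(347,365),(240,372)]],.108)
E
```

```text
0.006 [[478.6, 275.8], [547.4, 281.4], [553.7, 212.3], [483.7, 207.2]] c [515.8432 244.1924]
69.0 4.6
69.3 -84.8
70.2 4.2
68.7 -85.7
0.052 [[499.4, 258.4], [530.1, 260.7], [532.2, 230.2], [501.1, 227.7]] c [515.706  244.2541]
30.8 4.4
30.6 -86.0
31.2 4.6
30.7 -86.7
0.108 [[509.1, 262.8], [522.4, 263.3], [523.5, 253.2], [507.9, 252.1]] c [515.7332 257.8373]
13.3 2.1
10.2 -83.9
15.7 4.0
10.8 -96.6
```

```bash
python3 - <<'E'
from h import *
r=cam('wrist')
P=np.array([ray_z(r,(270+x/6,130+y/6),.108)*1000 for x,y in [(238,368),(353,361),(357,475),(240,482)]]);print(P,P.mean(0))
s=get_state();M=Ro.from_rotvec(s['eef_rot']).as_matrix();p=np.array(s['tcp_pos'])*1000
tgt=np.array([516,243.5,61]); print(M.T@(tgt-p))
a=np.radians(4.5);D=np.array([[np.sin(a),0,np.cos(a)],[-np.cos(a),0,np.sin(a)],[0,-1,0]]);print(Ro.from_matrix(M.T@D).as_rotvec())
E
```

```text
[[507.5638 252.8261 108.    ]
 [524.3752 253.9356 108.    ]
 [525.1219 236.5092 108.    ]
 [507.7312 235.3617 108.    ]] [516.198  244.6582 108.    ]
[ -2.1853 139.589   -1.1331]
[ 0.0001 -0.0765 -0.0004]
```

>>> play_rows(rot=[[0,-0.076,0],[0,-0.076,0],[0,-0.076,0],[0,-0.076,0],[0,-0.076,0],[0,-0.076,0]], xyz=[[-3,30,-1],[-3,60,-1],[-3,90,-1],[-3,115,-1],[-3,132,-1],[-3,138,-1]], fingers=[-1,-1,-1,-1,-1,-1])

```text
clock: 3.25
tcp_pos: [0.5151, 0.2433, 0.0601]
eef_rot: [-1.248, 1.153, -1.152]
wrist_force: [0.0, -0.1, 0.3]
opening: 0.094
```

```bash
python3 - <<'E'
from h import *
st()
r=cam('wrist'); cv2.imwrite('pics/w2.png',r['img'][:,:,::-1])
st()
E
```

```text
t 3.25 tcp [515.1251 243.3465  60.0867] 
R [[0.07750380733860446, -0.002847969915470816, 0.9969879883506023], [-0.9969911737740202, -0.0015517632905270307, 0.0774996222403152], [0.0013263727688180293, -0.9999947405351943, -0.00295966843200246]] 
F [ 0.0114 -0.1482  0.2651] M [-0.1087  0.1152 -0.0081] op 0.09401249246456152
t 3.3 tcp [515.3815 243.3301  60.443 ] 
R [[0.0773385000206615, -0.002615722746709903, 0.9970014615882297], [-0.9970041116289516, -0.0014547712126498635, 0.0773348888644933], [0.0012481223973713207, -0.9999955208075839, -0.002720396156810634]] 
F [-0.1029 -0.3141 -1.7285] M [-0.0765  0.1369 -0.0185] op 0.09433465727381266
```

View pics/w2.png

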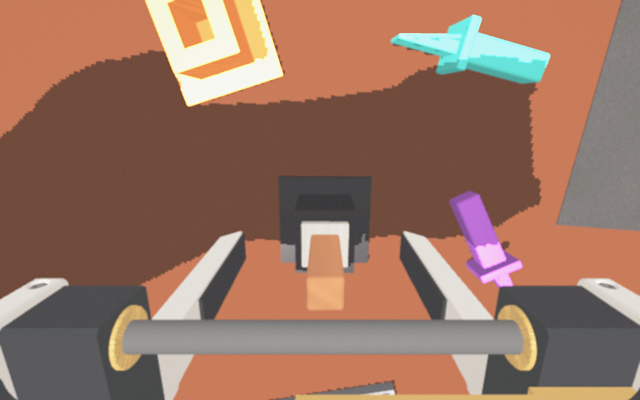

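>>> play_rows(rot=[[0,0,0],[0,0,0],[0,0,0],[0,0,0],[0,0,0],[0,0,0],[0,0,0],[0,0,0]], xyz=[[0,0,0],[0,0,0],[0,0,0],[0,0,0],[0,0,0],[0,0,0],[0,0,0],[0,0,0]], fingers=[1,1,1,1,1,1,1,1])

```text
clock: 3.97
tcp_pos: [0.5169, 0.243, 0.0626]
eef_rot: [-1.244, 1.153, -1.153]
wrist_force: [0.1, 1.1, 0.8]
opening: 0.0438
```

```bash
python3 - <<'E'
from h import *
st()
E
```

```text
t 3.967 tcp [516.8653 243.0206  62.5542] 
R [[0.07593617966478097, 9.780879604676107e-05, 0.9971126752034385], [-0.9971126792079743, -3.242332058406294e-05, 0.07593618315021972], [3.975693057683971e-05, -0.999999994691084, 9.506428757910523e-05]] 
F [0.0578 1.0762 0.7766] M [-0.0452  0.0492  0.0357] op 0.04379262370766593
```

>>> play_rows(rot=[[0,0,0],[0,0,0],[0,0,0],[0,0,0],[0,0,0],[0,0,0]], xyz=[[0,0,0],[0,0,0],[0,0,0],[0,0,0],[0,0,0],[0,0,0]], fingers=[1,1,1,1,1,1])

```text
clock: 4.47
tcp_pos: [0.5168, 0.243, 0.0624]
eef_rot: [-1.244, 1.153, -1.153]
wrist_force: [0.2, -0.3, -0.3]
opening: 0.018
```

```bash
python3 - <<'E'
from h import *
st()
r=cam('wrist'); cv2.imwrite('pics/w3.png',r['img'][:,:,::-1])
E
```

```text
t 4.467 tcp [516.8277 243.0109  62.4341] 
R [[0.07596350868322141, -1.5582391974300336e-05, 0.997110598231572], [-0.9971105904823024, -0.00012683612012254208, 0.07596350611071662], [0.00012528594648480995, -0.9999999918348939, -2.5172284774832576e-05]] 
F [ 0.1957 -0.2723 -0.3492] M [-0.0898  0.0218 -0.0215] op 0.01799487005726855
```

View pics/w3.png

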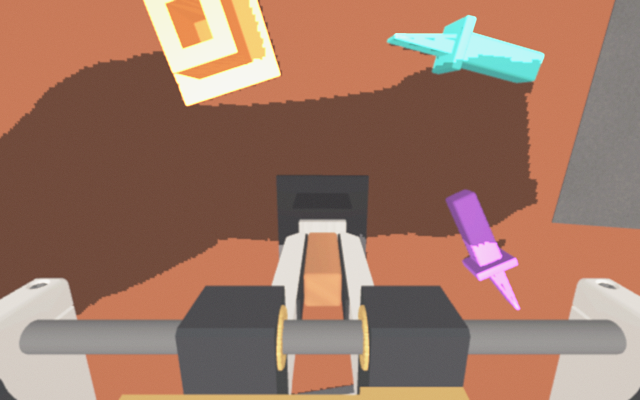

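>>> play_rows(rot=[[0,0,0],[0,0,0],[0,0,0],[0,0,0],[0,-0.04,0],[0,-0.08,0],[0,-0.12,0],[0,-0.16,0],[0,-0.16,0],[0,-0.16,0],[0,-0.16,0],[0,-0.16,0]], xyz=[[0,-20,0],[0,-50,0],[0,-85,0],[10,-115,0],[35,-135,2],[75,-138,3],[115,-138,5],[155,-138,7],[195,-138,9],[235,-138,11],[275,-138,13],[305,-138,14]], fingers=[1,1,1,1,1,1,1,1,1,1,1,1])

```text
clock: 5.52
tcp_pos: [0.5537, -0.0636, 0.2006]
eef_rot: [-1.311, 1.035, -1.036]
wrist_force: [-0.2, 0.2, -2.1]
opening: 0.0182
```

>>> play_rows(rot=[[0,0,0],[0,0,0]], xyz=[[10,0,0],[10,0,0]], fingers=[1,1])

```text
clock: 5.68
tcp_pos: [0.5562, -0.0729, 0.2004]
eef_rot: [-1.311, 1.037, -1.037]
wrist_force: [0.6, 0.5, -1.3]
opening: 0.0176
```

```bash
python3 - <<'E'
from h import *
st()
r=cam('wrist'); cv2.imwrite('pics/w4.png',r['img'][:,:,::-1])
for n in ['cassette','notch_a','lip_a']:
    for d in spot_point('wrist',n)[:3]:
        X=w(r,d['position']); print(n,round(d['score'],2),X*1000,proj(r,X).round())
st()
E
```

```text
t 5.683 tcp [556.1623 -72.8568 200.4325] 
R [[0.22959838671966892, -7.710354345635828e-05, 0.9732854539500573], [-0.9732849638246153, -0.001024882409889405, 0.22959818990785452], [0.0009798003075415784, -0.9999994718354053, -0.0003103550673916877]] 
F [ 0.5576  0.5172 -1.3161] M [-0.0179  0.0459  0.0182] op 0.01764674792102173
notch_a 0.81 [552.3641 -50.2847  59.2059] [322. 168.]
notch_a 0.67 [524.7771  39.1737  58.1496] [316.  70.]
lip_a 0.87 [531.7807  40.8511  61.1538] [323.  69.]
t 5.883 tcp [556.2235 -68.1499 200.3184] 
R [[0.23565694149228505, -0.00038895270442973473, 0.9718362283030487], [-0.9718361750345238, 0.0004251110133201008, 0.23565709871525764], [-0.0005047977496585032, -0.9999998339981963, -0.0002778179473486575]] 
F [-0.3593  0.3283 -2.343 ] M [-0.0012  0.0765 -0.0146] op 0.01735846588170297
```

View pics/w4.png

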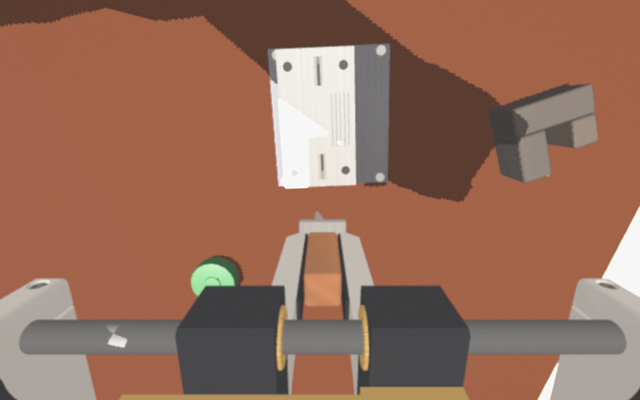

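```bash
python3 - <<'E'
from h import *
r=cam('wrist'); cv2.imwrite('pics/w5.png',r['img'][:,:,::-1]); np.save('w5.npy',r['W'])
for n in ['cassette','notch_a','lip_a']:
    for d in spot_point('wrist',n)[:3]:
        X=w(r,d['position']); print(n,round(d['score'],2),X*1000,proj(r,X).round())
st()
i=r['img'][35:205,250:410,::-1]
cv2.imwrite('pics/w5z.png',cv2.resize(i,(560,595),interpolation=cv2.INTER_CUBIC))
E
```

```text
cassette 0.69 [541.546   -5.4495   0.6083] [321. 124.]
notch_a 0.72 [523.5462  38.1275  59.1139] [314.  76.]
notch_a 0.65 [552.4103 -49.4727  57.8547] [321. 172.]
notch_a 0.43 [774.7927  42.2185   1.6294] [527. 132.]
lip_a 0.85 [529.158   38.7539  60.2472] [320.  76.]
lip_a 0.58 [553.0156 -47.7235  62.2992] [322. 171.]
t 6.083 tcp [556.2982 -68.8006 200.4886] 
R [[0.2351375495424166, -7.357883591518899e-06, 0.9719621045807545], [-0.9719620966632163, 0.00012608386068357902, 0.23513754858147373], [-0.00012427884929416821, -0.999999992024361, 2.249546607535624e-05]] 
F [ 0.3473 -0.5967 -2.1035] M [-0.0343  0.0602 -0.0077] op 0.017676885672184305
```

View pics/w5z.png

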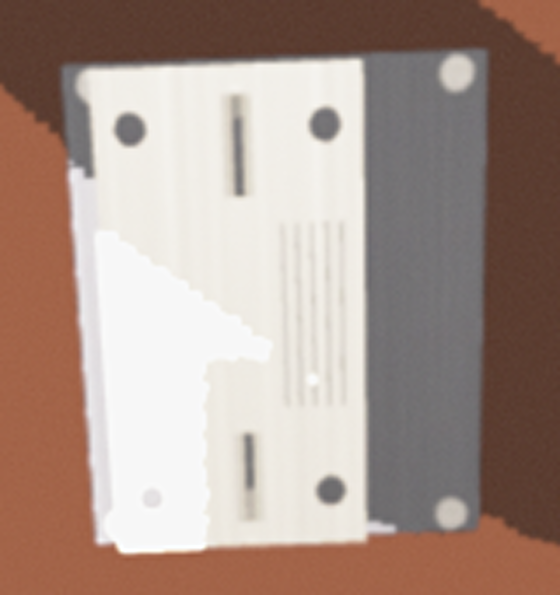

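```bash
python3 - <<'E'
from h import *
r=cam('wrist'); r['W']=np.load('w5.npy')
P=lambda x,y,z=.06:ray_z(r,(250+x/3.5,35+y/3.5),z)*1000
c=np.array([P(*p)[:2] for p in [(90,70),(361,60),(367,542),(112,552)]])
print(c,[ (np.linalg.norm(d).round(1),np.degrees(np.arctan2(d[1],d[0])).round(2)) for d in [c[1]-c[0],c[2]-c[1],c[2]-c[3],c[0]-c[3]]])
a=P(237.3,146);b=P(250.5,477);d=a-b;print(a,b,np.linalg.norm(d),np.degrees(np.arctan2(-d[0],d[1])),(a+b)/2,c.mean(0))
p=np.array([P(x,y,.010)[:2] for x,y in [(65,66),(487,49),(478,530),(97,545)]]);print(p,[ (np.linalg.norm(d).round(1),np.degrees(np.arctan2(d[1],d[0])).round(2)) for d in [p[1]-p[0],p[2]-p[1],p[2]-p[3],p[0]-p[3]]])
# fixed-edge refinement: gradient profile across the slots
i=cv2.cvtColor(r['img'],cv2.COLOR_RGB2GRAY)
j=cv2.cvtColor(cv2.imread('pics/w5.png'),cv2.COLOR_BGR2GRAY)
for row in (68,74,80,86,160,166,172,178): print(row,j[row,308:330].tolist(), 'z')
E
```

```text
[[485.5367  47.2497]
 [554.2916  66.4935]
 [590.1805 -58.9491]
 [517.8598 -79.7115]] [(np.float64(71.4), np.float64(15.64)), (np.float64(130.5), np.float64(-74.03)), (np.float64(75.2), np.float64(16.02)), (np.float64(131.0), np.float64(104.28))]
[527.628   38.1969  60.    ] [552.2833 -48.2496  60.    ] 89.89369528687676 15.918641764269807 [539.9556  -5.0263  60.    ] [536.9672  -6.2293]
[[469.5121  52.5462]
 [592.9618  87.5062]
 [633.6339 -56.5882]
 [509.042  -92.3676]] [(np.float64(128.3), np.float64(15.81)), (np.float64(149.7), np.float64(-74.24)), (np.float64(129.6), np.float64(16.02)), (np.float64(150.2), np.float64(105.26))]
68 [238, 238, 240, 239, 237, 228, 219, 209, 177, 155, 161, 190, 215, 227, 238, 240, 240, 239, 239, 239, 239, 239] z
74 [238, 239, 240, 239, 237, 230, 220, 207, 172, 129, 136, 182, 214, 223, 234, 240, 241, 239, 239, 238, 239, 238] z
80 [237, 239, 240, 239, 238, 233, 221, 211, 181, 132, 127, 168, 211, 221, 232, 239, 240, 239, 238, 238, 238, 239] z
86 [237, 238, 239, 239, 239, 234, 224, 215, 191, 142, 119, 158, 210, 222, 231, 238, 240, 239, 238, 237, 238, 239] z
160 [243, 234, 233, 234, 235, 236, 235, 234, 228, 220, 212, 183, 133, 133, 180, 214, 224, 233, 236, 235, 235, 233] z
166 [239, 234, 234, 233, 235, 235, 235, 233, 230, 222, 215, 192, 141, 125, 168, 211, 222, 230, 234, 236, 235, 234] z
172 [248, 235, 232, 232, 233, 235, 235, 234, 229, 224, 218, 199, 146, 120, 155, 211, 221, 228, 234, 236, 235, 233] z
178 [248, 238, 232, 232, 233, 234, 235, 233, 230, 225, 218, 208, 192, 186, 195, 210, 217, 225, 233, 234, 234, 234] z
```

>>> play_rows(rot=[[0,-0.02,0],[0,-0.04,0],[0,-0.04,0],[0,-0.04,0],[0,-0.04,0],[0,-0.04,0],[0,-0.04,0]], xyz=[[-25,0,0],[-60,15,1],[-90,40,2],[-106,60,2],[-110,70,2],[-110,70,2],[-110,70,2]], fingers=[1,1,1,1,1,1,1])

```text
clock: 6.72
tcp_pos: [0.5328, 0.0368, 0.1308]
eef_rot: [-1.328, 1.004, -1.004]
wrist_force: [0.3, -1.0, -0.6]
opening: 0.018
```

```bash
cat > look.py <<'E'
from h import *
import sys
n=sys.argv[1]
r=cam('wrist'); cv2.imwrite(f'pics/{n}.png',r['img'][:,:,::-1]); np.save(f'{n}.npy',r['W'])
i=r['img'][140:260,260:400,::-1]
cv2.imwrite(f'pics/{n}z.png',cv2.resize(i,(700,600),interpolation=cv2.INTER_CUBIC))
s=get_state();p=np.array(s['tcp_pos'])*1000;M=Ro.from_rotvec(s['eef_rot']).as_matrix()
st();print('yaw',np.degrees(np.arctan2(M[1,2],M[0,2])), 'tilt',M[2])
a=np.radians(15.9)
for k,S in [('a',(531.7,39.7)),('b',(556.2,-46.7))]:
    d=p[:2]-S; print(k,'err cas x',d@[np.cos(a),np.sin(a)],'y',d@[-np.sin(a),np.cos(a)])
E
python3 look.py l1
```

```text
t 6.767 tcp [533.2509  36.4471 131.3818] 
R [[0.27128287026176234, 0.0010711961667855263, 0.9624990684885426], [-0.9624993367753837, -0.0005233908231318529, 0.27128352837758657], [0.0007943610554300151, -0.9999992893001568, 0.0008890386353195834]] 
F [ 0.0963 -0.5707 -0.9662] M [-0.0743  0.0562  0.0095] op 0.017421736550218156
yaw 15.740664927002284 tilt [ 0.0008 -1.      0.0009]
a err cas x 0.6004036374625483 y -3.5533664389930473
b err cas x 0.7078180485330362 y 86.25308356402341
```

View pics/l1z.png

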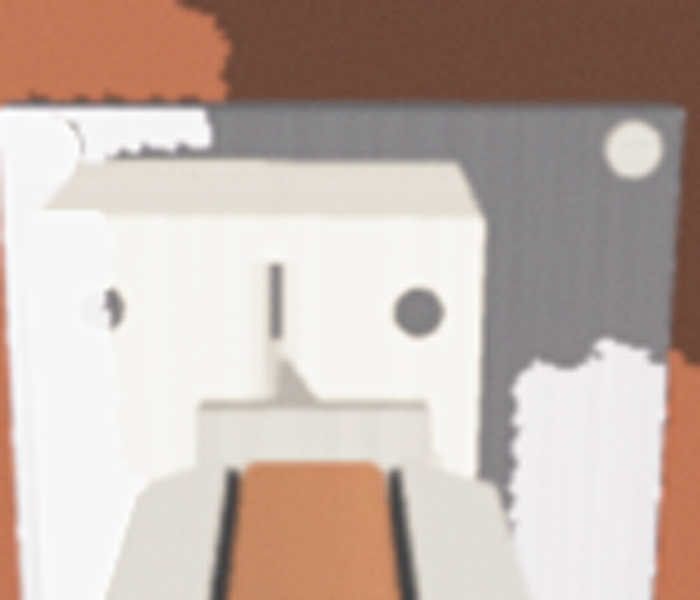

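```bash
python3 - <<'E'
import cv2
i=cv2.imread('pics/l1.png')[188:226,300:340]; i=cv2.convertScaleAbs(i,alpha=1.5,beta=-115)
cv2.imwrite('pics/l1y.png',cv2.resize(i,(600,570),interpolation=cv2.INTER_NEAREST))
E
```

```text
(no output)
```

View pics/l1y.png

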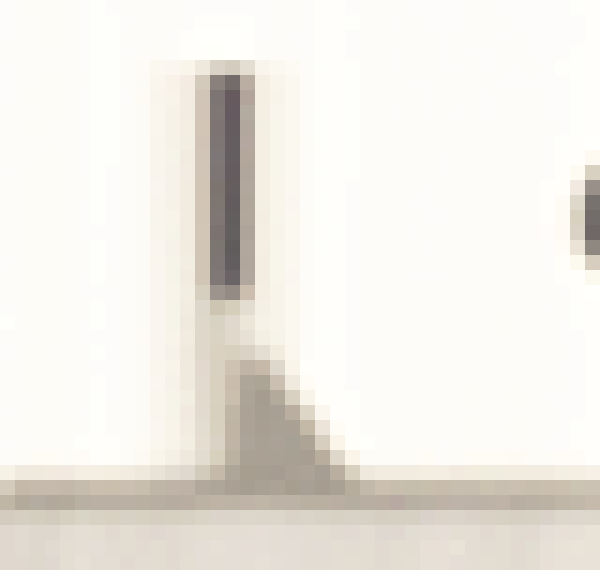

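>>> play_rows(rot=[[0,0,0],[0,0,0],[0,0,0],[0,0,0],[0,0,0],[0,0,0]], xyz=[[-1,0,-1],[-2.5,3,-2],[-2.5,7,-2],[-2.5,10,-2],[-2.5,12,-2],[-2.5,12,-2]], fingers=[1,1,1,1,1,1])

```text
clock: 7.27
tcp_pos: [0.5297, 0.0394, 0.118]
eef_rot: [-1.328, 1.004, -1.003]
wrist_force: [0.6, 0.2, -1.9]
opening: 0.018
```

```bash
python3 look.py l2;python3 - <<'E'
import cv2
i=cv2.imread('pics/l2.png')[188:226,300:340]; i=cv2.convertScaleAbs(i,alpha=1.5,beta=-115)
cv2.imwrite('pics/l2y.png',cv2.resize(i,(600,570),interpolation=cv2.INTER_NEAREST))
E
```

```text
t 7.317 tcp [529.8188  39.3843 118.2371] 
R [[0.2723472804944499, -0.00041582689012303886, 0.9621989325993222], [-0.96219901251106, -0.00026144343700473804, 0.2723471901269969], [0.00013831131091679438, -0.9999998793676561, -0.00047131163212327243]] 
F [-0.5262  0.0241 -1.9477] M [-0.0577  0.0372 -0.0675] op 0.01791181506276472
yaw 15.803988001961505 tilt [ 0.0001 -1.     -0.0005]
a err cas x -1.8957267967003466 y 0.211730034820005
b err cas x -1.78831238562986 y 90.01818003783646
```

View pics/l2y.png

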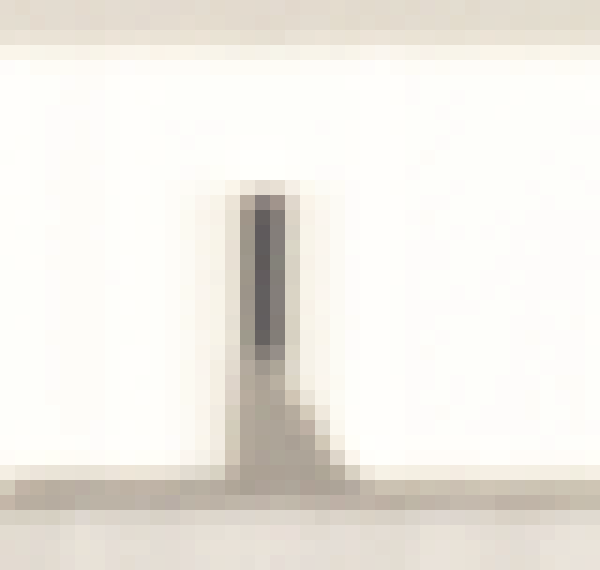

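>>> play_rows(rot=[[0,0,0],[0,0,0],[0,0,0],[0,0,0],[0,0,0],[0,0,0]], xyz=[[0,2,0],[0,4,0],[0,6,0],[0,8,0],[0,10,0],[0,10,0]], fingers=[1,1,1,1,1,1])

```text
clock: 7.82
tcp_pos: [0.5297, 0.0395, 0.108]
eef_rot: [-1.328, 1.004, -1.003]
wrist_force: [-0.5, -0.1, -1.4]
opening: 0.0175
```

```bash
python3 look.py l3
```

```text
t 7.867 tcp [529.7734  39.4944 108.2353] 
R [[0.2724946738880356, -0.00041740245830068634, 0.9621572005019976], [-0.9621572870580615, -0.000209199307571184, 0.27249460764705247], [8.754270101402062e-05, -0.9999998910054129, -0.0004586125139841579]] 
F [ 0.0552  0.4719 -2.286 ] M [-0.131   0.0524  0.0167] op 0.017855259477327683
yaw 15.81276632464426 tilt [ 0.0001 -1.     -0.0005]
a err cas x -1.9092468557458804 y 0.33009830948398633
b err cas x -1.8018324446753937 y 90.13654831250045
```

View pics/l3z.png

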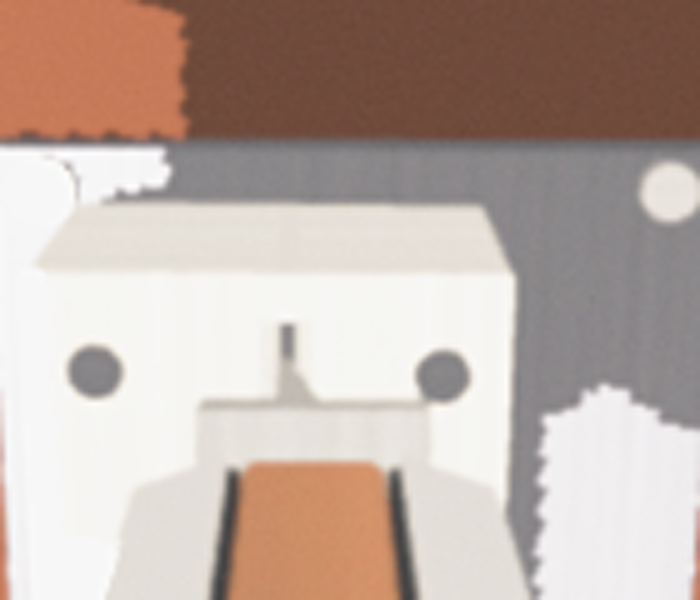

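>>> play_rows(rot=[[0,0,0],[0,0,0],[0,0,0],[0,0,0],[0,0,0],[0,0,0]], xyz=[[0,1.5,0],[0,3,0],[0,4.5,0],[0,6,0],[0,7.5,0],[0,9,0]], fingers=[1,1,1,1,1,1])

```text
clock: 8.37
tcp_pos: [0.5297, 0.0394, 0.0993]
eef_rot: [-1.328, 1.004, -1.003]
wrist_force: [-4.1, -1.2, 2.8]
opening: 0.0177
```

```bash
python3 look.py l4
```

```text
t 8.417 tcp [529.6427  39.4462  99.055 ] 
R [[0.2724376640744529, -0.0005654763261935813, 0.9621732689231083], [-0.9621734344075137, -0.00019778932936803661, 0.2724375946888229], [3.625059543455045e-05, -0.9999998205579368, -0.0005979715617216441]] 
F [-3.662  -1.3801 -0.2554] M [-0.3508  1.003   0.0239] op 0.01762770510214088
yaw 15.809372466254795 tilt [ 0.     -1.     -0.0006]
a err cas x -2.0481346029983567 y 0.31956834503834236
b err cas x -1.9407201919278658 y 90.12601834805481
```

View pics/l4z.png

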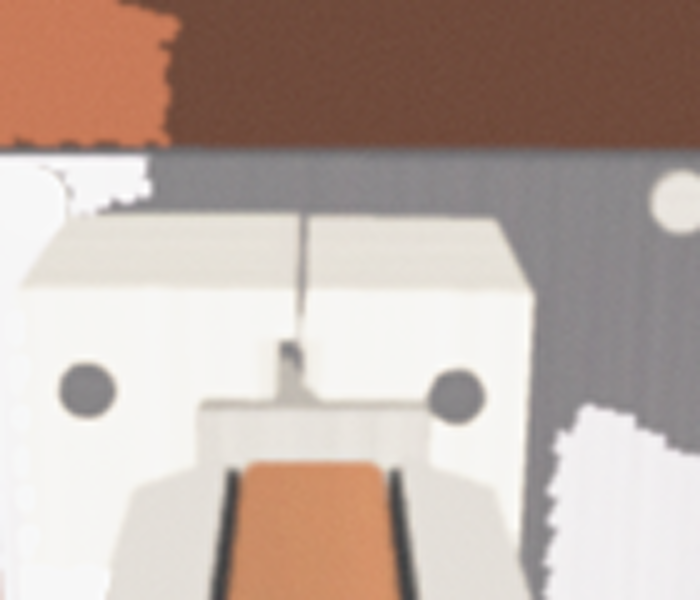

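>>> play_rows(rot=[[0,0,0],[0,0,0],[0,0,0],[0,0,0],[0,0,0],[0,0,0]], xyz=[[0,1,0],[0,2,0],[0,3,0],[0,4,0],[0,5,0],[0,6,0]], fingers=[1,1,1,1,1,1])

```text
clock: 8.92
tcp_pos: [0.5297, 0.0395, 0.0934]
eef_rot: [-1.328, 1.004, -1.003]
wrist_force: [-5.5, -0.9, 4.0]
opening: 0.0178
```

```bash
python3 look.py l5;python3 - <<'E'
import cv2
i=cv2.imread('pics/l5.png')[180:226,295:345]; i=cv2.convertScaleAbs(i,alpha=1.3,beta=-70)
cv2.imwrite('pics/l5y.png',cv2.resize(i,(600,552),interpolation=cv2.INTER_NEAREST))
E
```

```text
t 8.967 tcp [529.6641  39.4501  93.2242] 
R [[0.27245773502258114, -0.0005169425447238973, 0.9621676129431767], [-0.9621677517300381, -0.00015941097878774402, 0.27245768867643255], [1.2535110023192964e-05, -0.999999853679262, -0.000540818200248816]] 
F [-4.2977 -1.27    0.6619] M [-0.4025  1.1765 -0.0398] op 0.017956474515361875
yaw 15.8105685045424 tilt [ 0.     -1.     -0.0005]
a err cas x -2.0264235239985804 y 0.31740794033381237
b err cas x -1.9190091129280942 y 90.12385794335026
```

View pics/l5y.png

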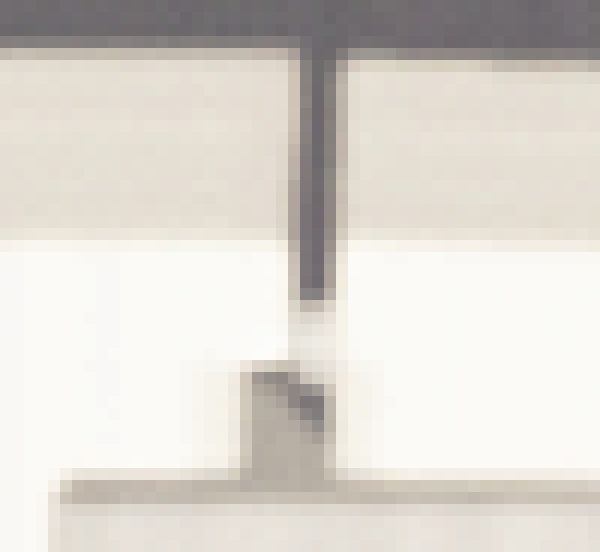

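>>> play_rows(rot=[[0,0,0],[0,0,0],[0,0,0],[0,0,0],[0,0,0]], xyz=[[0,0.8,0],[0,1.6,0],[0,2.4,0],[0,2.6,0],[0,2.6,0]], fingers=[1,1,1,1,1])

```text
clock: 9.38
tcp_pos: [0.5297, 0.0395, 0.0907]
eef_rot: [-1.328, 1.004, -1.003]
wrist_force: [-5.0, -0.5, 1.3]
opening: 0.0181
```

```bash
python3 look.py l6;python3 - <<'E'
from h import *
i=cv2.imread('pics/l6.png')[180:226,295:345]; i=cv2.convertScaleAbs(i,alpha=1.3,beta=-70)
cv2.imwrite('pics/l6y.png',cv2.resize(i,(600,552),interpolation=cv2.INTER_NEAREST))
for n in ('l5','l6'):
  j=cv2.cvtColor(cv2.imread(f'pics/{n}.png'),cv2.COLOR_BGR2GRAY)
  for row in (197,201,202,203,204): print(row,j[row,312:330].tolist())
  r=cam('wrist'); r['W']=np.load(n+'.npy')
  print('mm/px',np.linalg.norm(ray_z(r,(320,203),.06)-ray_z(r,(330,203),.06))*100, ray_z(r,(320,203),.06))
E
```

```text
t 9.433 tcp [529.6654  39.4272  90.7593] 
R [[0.2724130295959751, -0.000524403834461451, 0.9621802670534045], [-0.9621804096897606, -0.00017206853315659965, 0.27241297619912375], [2.270653790820143e-05, -0.9999998476965076, -0.0005514448067004407]] 
F [-4.6383 -1.2552  1.4004] M [-0.4412  1.4612 -0.0707] op 0.018203639163874064
yaw 15.80790604867566 tilt [ 0.     -1.     -0.0006]
a err cas x -2.031538153160329 y 0.29501581145112443
b err cas x -1.9241237420898452 y 90.10146581446757
197 [224, 224, 224, 224, 225, 224, 218, 182, 144, 137, 159, 204, 222, 225, 225, 224, 225, 225]
201 [246, 246, 246, 245, 246, 246, 243, 201, 145, 137, 175, 231, 247, 246, 246, 245, 245, 246]
202 [246, 246, 246, 246, 246, 247, 245, 203, 147, 139, 179, 236, 247, 246, 246, 246, 246, 246]
203 [246, 246, 246, 246, 246, 246, 245, 206, 144, 138, 179, 236, 247, 246, 246, 246, 246, 246]
204 [246, 246, 246, 246, 246, 247, 244, 205, 156, 153, 190, 236, 246, 246, 246, 246, 246, 246]
mm/px 0.6936671494420612 [0.525  0.0563 0.06  ]
197 [224, 224, 225, 224, 225, 224, 220, 189, 147, 134, 136, 164, 211, 224, 226, 225, 226, 226]
201 [242, 242, 242, 242, 243, 243, 237, 194, 143, 135, 138, 177, 230, 243, 243, 242, 240, 240]
202 [246, 246, 246, 245, 246, 246, 243, 203, 145, 133, 139, 182, 235, 246, 246, 245, 245, 245]
203 [246, 246, 246, 246, 246, 246, 245, 205, 147, 134, 140, 180, 236, 247, 246, 246, 246, 246]
204 [246, 246, 246, 246, 246, 247, 245, 204, 145, 135, 143, 186, 236, 247, 246, 246, 246, 246]
mm/px 0.6851331340502208 [0.5248 0.0571 0.06  ]
```

View pics/l6y.png

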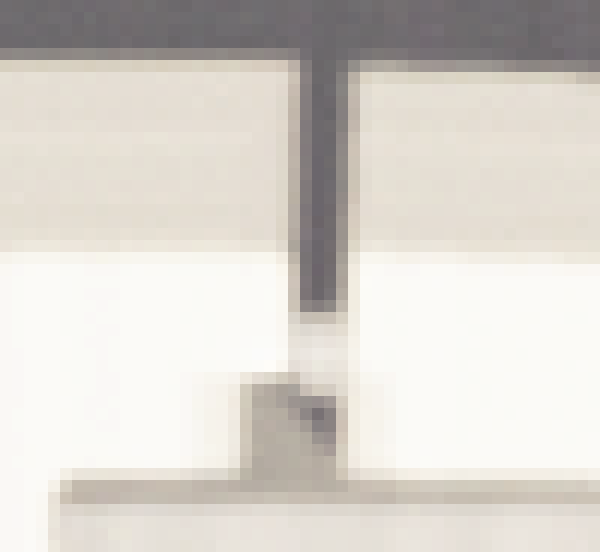

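>>> play_rows(rot=[[0,0,0],[0,0,0],[0,0,0],[0,0,0],[0,0,0]], xyz=[[0,0.8,0],[0,1.6,0],[0,2.4,0],[0,3.0,0],[0,3.0,0]], fingers=[1,1,1,1,1])

```text
clock: 9.95
tcp_pos: [0.5296, 0.0395, 0.0877]
eef_rot: [-1.328, 1.004, -1.003]
wrist_force: [-5.0, -1.4, 1.0]
opening: 0.0176
```

```bash
cat > gap.py <<'E'
from h import *
import sys
n=sys.argv[1]; 
j=cv2.cvtColor(cv2.imread(f'pics/{n}.png'),cv2.COLOR_BGR2GRAY).astype(float)
r=cam('wrist'); r['W']=np.load(n+'.npy')
for row in range(198,208):
    L=j[row,305:345]; b=np.median(L); dk=134
    print(row,'w',round(np.clip(b-L,0,None)[np.abs(L-b)>4].sum()/(b-dk)*np.linalg.norm(ray_z(r,(320,row),.06)-ray_z(r,(330,row),.06))*100,2),L[10:30].astype(int).tolist())
E
python3 look.py l7; python3 gap.py l7
```

```text
t 10.0 tcp [529.6347  39.4762  87.714 ] 
R [[0.2724513044521901, -0.0005941749260257034, 0.9621693892753278], [-0.9621695723316463, -0.0001391953666231016, 0.2724512703288182], [-2.795419249951303e-05, -0.9999998137903863, -0.000609620993674509]] 
F [-5.2512 -1.1977  1.0386] M [-0.4042  1.368  -0.0164] op 0.017769384483700065
yaw 15.810186943082916 tilt [-0.     -1.     -0.0006]
a err cas x -2.0476071242431244 y 0.35054072184453033
b err cas x -1.9401927131726373 y 90.15699072486099
198 w 3.41 [224, 224, 224, 219, 190, 148, 135, 134, 138, 164, 210, 225, 224, 225, 226, 227, 225, 227, 227, 227]
199 w 3.4 [225, 223, 226, 218, 187, 147, 136, 135, 140, 166, 211, 224, 225, 223, 225, 224, 226, 226, 225, 224]
200 w 3.53 [224, 224, 224, 216, 178, 144, 135, 136, 138, 165, 211, 224, 226, 225, 225, 225, 225, 224, 227, 225]
201 w 3.59 [229, 228, 229, 219, 175, 142, 134, 136, 137, 167, 213, 228, 229, 229, 228, 228, 228, 228, 229, 229]
202 w 3.76 [240, 240, 240, 231, 181, 141, 137, 134, 137, 169, 220, 237, 239, 237, 237, 237, 238, 239, 238, 236]
203 w 3.46 [245, 245, 246, 241, 189, 143, 135, 135, 143, 175, 226, 244, 245, 245, 245, 245, 245, 246, 246, 245]
204 w 3.43 [246, 246, 247, 244, 189, 140, 134, 135, 144, 181, 231, 246, 246, 246, 246, 246, 246, 246, 246, 246]
205 w 3.48 [246, 246, 247, 244, 185, 136, 135, 134, 143, 180, 232, 246, 246, 246, 246, 246, 246, 246, 246, 246]
206 w 3.05 [246, 246, 247, 244, 188, 151, 150, 154, 157, 186, 231, 246, 246, 246, 246, 246, 246, 246, 246, 246]
207 w 1.67 [246, 246, 247, 243, 207, 194, 200, 201, 201, 210, 233, 246, 246, 246, 246, 246, 246, 246, 246, 246]
```

View pics/l7.png

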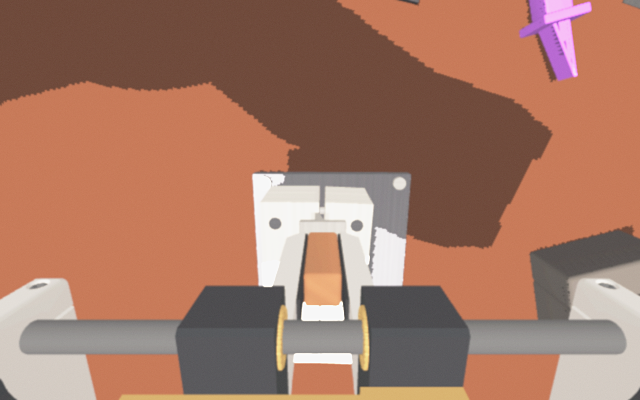

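>>> play_rows(rot=[[0,0,0],[0,0,0],[0,0,0],[0,0,0],[0,0,0],[0,0,0],[0,0,0],[0,0,0],[0,0,0],[0,0,0]], xyz=[[0,-4,0],[0,-12,0],[0,-24,0],[0,-36,0],[8,-42,0],[30,-42,0],[60,-42,0],[82,-42,0],[90,-38,0],[90,-34,0]], fingers=[1,1,1,1,1,1,1,1,1,1])

```text
clock: 10.88
tcp_pos: [0.5551, -0.0498, 0.1225]
eef_rot: [-1.326, 1.004, -1.007]
wrist_force: [-0.7, 0.8, -1.6]
opening: 0.0179
```

>>> play_rows(rot=[[0,0,0],[0,0,0]], xyz=[[0,2,0],[0,2,0]], fingers=[1,1])

```text
clock: 11.05
tcp_pos: [0.5541, -0.046, 0.1195]
eef_rot: [-1.328, 1.003, -1.002]
wrist_force: [-0.2, 0.4, -2.5]
opening: 0.018
```

```bash
python3 look.py m1; python3 - <<'E'
from h import *
i=cv2.imread('pics/m1.png')[188:226,300:340]; i=cv2.convertScaleAbs(i,alpha=1.5,beta=-115)
cv2.imwrite('pics/m1y.png',cv2.resize(i,(600,570),interpolation=cv2.INTER_NEAREST))
E
```

```text
t 11.1 tcp [554.1858 -45.8809 119.7138] 
R [[0.2738678681762182, -0.0005611079794164975, 0.9617671630589437], [-0.9617671999032957, 0.0003537908508727261, 0.27386808507419697], [-0.0004939339908027196, -0.9999997799949103, -0.0004427633040980927]] 
F [-0.6238  0.1044 -1.3268] M [-0.0434  0.0273  0.0287] op 0.018107893873868387
yaw 15.894572383291502 tilt [-0.0005 -1.     -0.0004]
a err cas x -1.8201151556346504 y -88.4668668022967
b err cas x -1.7127007445641644 y 1.3395832007197508
```

View pics/m1y.png

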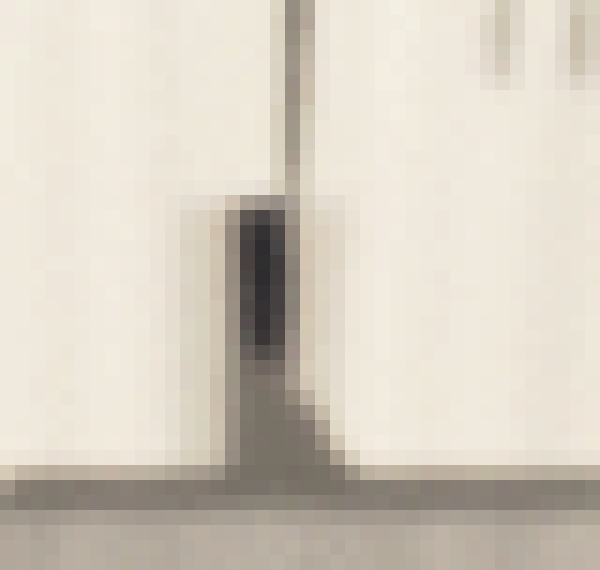

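View pics/m1.png

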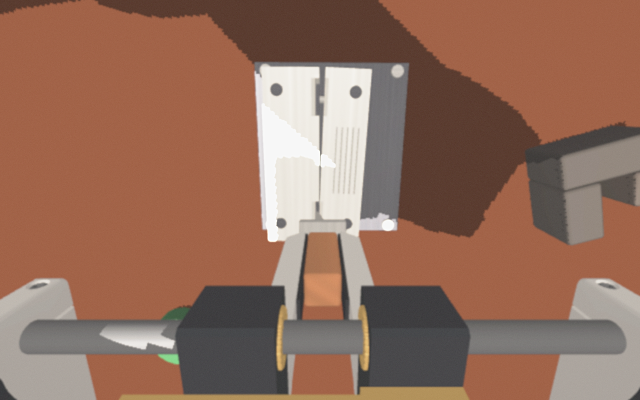

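>>> play_rows(rot=[[0,0,0],[0,0,0],[0,0,0],[0,0,0],[0,0,0],[0,0,0],[0,0,0],[0,0,0],[0,0,0],[0,0,0]], xyz=[[0,2,0],[0,5,0],[0,8,0],[0,11,0],[0,14,0],[0,17,0],[0,19.5,0],[0,21.5,0],[0,23,0],[0,24,0]], fingers=[1,1,1,1,1,1,1,1,1,1])

```text
clock: 11.93
tcp_pos: [0.5543, -0.0472, 0.0957]
eef_rot: [-1.328, 1.004, -1.003]
wrist_force: [-3.7, -1.0, 1.6]
opening: 0.0181
```

```bash
python3 look.py m2
```

```text
t 11.983 tcp [554.2499 -47.1532  95.5743] 
R [[0.2724067097863756, -0.0004420831959131011, 0.9621820976435851], [-0.9621821981841572, -0.00017118179838349068, 0.2724066595997527], [4.428165518316485e-05, -0.9999998876296137, -0.000471995651696977]] 
F [-2.9274 -1.2309 -1.4781] M [-0.2769  0.8413 -0.0432] op 0.017459897088900837
yaw 15.807529249540828 tilt [ 0.     -1.     -0.0005]
a err cas x -2.107074751186563 y -89.70809692889554
b err cas x -1.9996603401160764 y 0.098353074120923
```

View pics/m2.png

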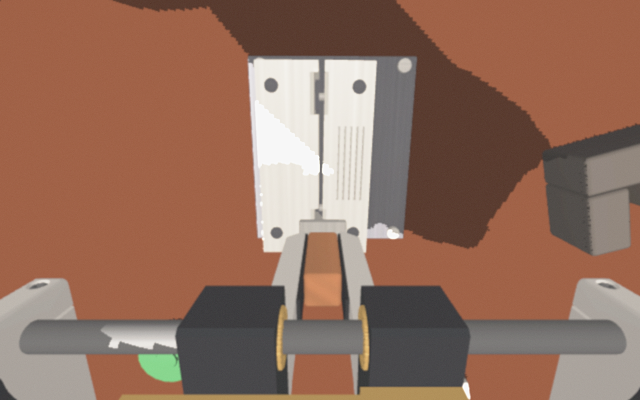

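>>> play_rows(rot=[[0,0,0],[0,0,0],[0,0,0],[0,0,0],[0,0,0],[0,0,0],[0,0,0]], xyz=[[0,1,0],[0,2,0],[0,3,0],[0,4,0],[0,5,0],[0,6,0],[0,7,0]], fingers=[1,1,1,1,1,1,1])

```text
clock: 12.57
tcp_pos: [0.5544, -0.0471, 0.0888]
eef_rot: [-1.327, 1.004, -1.004]
wrist_force: [-4.3, -1.4, 2.3]
opening: 0.0178
```

>>> play_rows(rot=[[0,0,0],[0,0,0],[0,0,0],[0,0,0]], xyz=[[0,0.5,0],[0,1,0],[0,1.5,0],[0,1.5,0]], fingers=[1,1,1,1])

```text
clock: 12.9
tcp_pos: [0.5544, -0.0471, 0.0873]
eef_rot: [-1.327, 1.004, -1.003]
wrist_force: [-3.2, -1.3, 0.0]
opening: 0.0179
```

>>> play_rows(rot=[[0,0,0],[0,0,0],[0,0,0]], xyz=[[0,0.5,0],[0,1,0],[0,1,0]], fingers=[1,1,1])

```text
clock: 13.15
tcp_pos: [0.5544, -0.0471, 0.0863]
eef_rot: [-1.327, 1.003, -1.004]
wrist_force: [-3.7, -1.1, 0.9]
opening: 0.0181
```

>>> play_rows(rot=[[0,0,0],[0,0,0],[0,0,0]], xyz=[[0,0.4,0],[0,0.8,0],[0,0.8,0]], fingers=[1,1,1])

```text
clock: 13.4
tcp_pos: [0.5544, -0.0471, 0.0855]
eef_rot: [-1.327, 1.003, -1.004]
wrist_force: [-3.6, -1.1, 0.6]
opening: 0.0174
```

>>> play_rows(rot=[[0,0,0],[0,0,0],[0,0,0]], xyz=[[0,0.4,0],[0,0.8,0],[0,0.8,0]], fingers=[1,1,1])

```text
clock: 13.65
tcp_pos: [0.5544, -0.0471, 0.0847]
eef_rot: [-1.327, 1.004, -1.003]
wrist_force: [-4.1, -1.0, 0.6]
opening: 0.0177
```

```bash
python3 look.py m3
```

```text
t 13.7 tcp [554.4017 -47.061   84.7185] 
R [[0.2725490432991351, -0.00010653195256149495, 0.962141885403431], [-0.9621418894726491, -9.183056794737077e-05, 0.27254903428401134], [5.931885499155243e-05, -0.9999999901090448, -0.0001275271875663675]] 
F [-3.3338 -1.5965  1.6658] M [-0.4631  1.211   0.0138] op 0.017914118353897418
yaw 15.816005843422465 tilt [ 0.0001 -1.     -0.0001]
a err cas x -1.9358000731442508 y -89.66096914493913
b err cas x -1.828385662073762 y 0.14548085807732353
```

View pics/m3z.png

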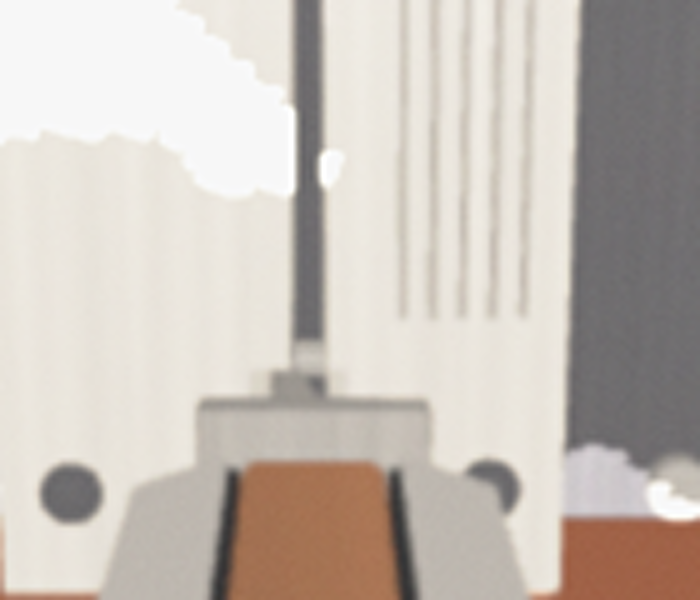

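>>> play_rows(rot=[[0,0,0],[0,0,0],[0,0,0]], xyz=[[0,0.4,0],[0,0.8,0],[0,0.8,0]], fingers=[1,1,1])

```text
clock: 13.95
tcp_pos: [0.5544, -0.0471, 0.0839]
eef_rot: [-1.327, 1.004, -1.004]
wrist_force: [-4.8, -1.6, 1.6]
opening: 0.0179
```

>>> play_rows(rot=[[0,0,0],[0,0,0],[0,0,0]], xyz=[[0,0.4,0],[0,0.8,0],[0,0.8,0]], fingers=[1,1,1])

```text
clock: 14.2
tcp_pos: [0.5544, -0.0471, 0.0831]
eef_rot: [-1.327, 1.004, -1.004]
wrist_force: [-4.8, -0.7, 1.2]
opening: 0.018
```

>>> play_rows(rot=[[0,0,0],[0,0,0],[0,0,0]], xyz=[[0,0.4,0],[0,0.8,0],[0,0.8,0]], fingers=[1,1,1])

```text
clock: 14.45
tcp_pos: [0.5544, -0.0471, 0.0823]
eef_rot: [-1.327, 1.004, -1.003]
wrist_force: [-4.5, -1.0, 0.7]
opening: 0.0182
```

>>> play_rows(rot=[[0,0,0],[0,0,0],[0,0,0]], xyz=[[0,0.4,0],[0,0.8,0],[0,0.8,0]], fingers=[1,1,1])

```text
clock: 14.7
tcp_pos: [0.5544, -0.0471, 0.0815]
eef_rot: [-1.327, 1.004, -1.004]
wrist_force: [-4.2, -0.6, 0.6]
opening: 0.0175
```

>>> play_rows(rot=[[0,0,0],[0,0,0],[0,0,0]], xyz=[[0,0.4,0],[0,0.8,0],[0,0.8,0]], fingers=[1,1,1])

```text
clock: 14.95
tcp_pos: [0.5544, -0.0471, 0.0807]
eef_rot: [-1.327, 1.004, -1.004]
wrist_force: [-4.5, -1.7, 1.7]
opening: 0.0181
```

```bash
python3 look.py m4
```

```text
t 15.0 tcp [554.3799 -47.1082  80.7187] 
R [[0.2724810054664675, -0.00011078464247260555, 0.9621611556214196], [-0.9621611575960014, -0.00012704561274784476, 0.27248099139744514], [9.205164436559832e-05, -0.9999999857930875, -0.00014121019614699026]] 
F [-3.8613 -1.6956  1.2688] M [-0.4691  1.3526 -0.0248] op 0.0175724942257573
yaw 15.81195394366025 tilt [ 0.0001 -1.     -0.0001]
a err cas x -1.9697303191155413 y -89.70040495008575
b err cas x -1.8623159080450509 y 0.1060450529307124
```

View pics/m4z.png

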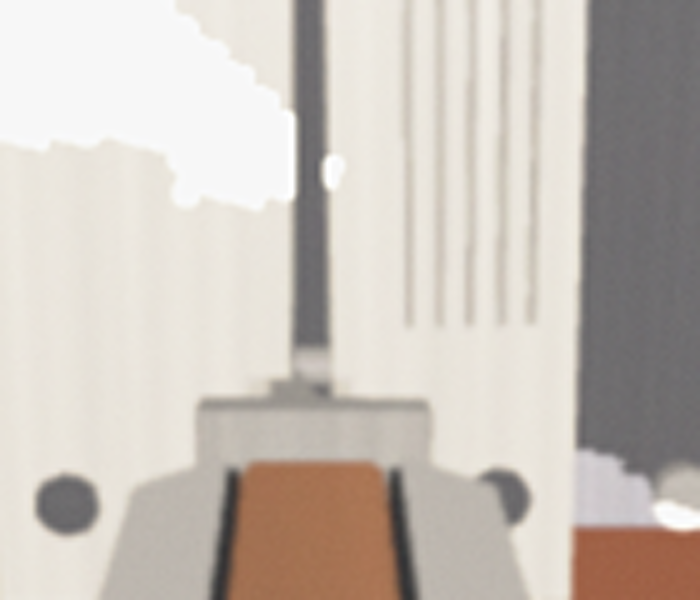

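>>> play_rows(rot=[[0,0,0],[0,0,0],[0,0,0]], xyz=[[0,0.4,0],[0,0.8,0],[0,0.8,0]], fingers=[1,1,1])

```text
clock: 15.25
tcp_pos: [0.5543, -0.0471, 0.0799]
eef_rot: [-1.327, 1.004, -1.004]
wrist_force: [-4.6, -3.0, 1.7]
opening: 0.018
```

>>> play_rows(rot=[[0,0,0],[0,0,0],[0,0,0]], xyz=[[0,0.4,0],[0,0.8,0],[0,0.8,0]], fingers=[1,1,1])

```text
clock: 15.5
tcp_pos: [0.5543, -0.0471, 0.0791]
eef_rot: [-1.327, 1.004, -1.004]
wrist_force: [-5.8, -1.5, 1.8]
opening: 0.0175
```

>>> play_rows(rot=[[0,0,0],[0,0,0],[0,0,0]], xyz=[[0,0.3,0],[0,0.6,0],[0,0.6,0]], fingers=[1,1,1])

```text
clock: 15.75
tcp_pos: [0.5544, -0.0471, 0.0786]
eef_rot: [-1.327, 1.004, -1.004]
wrist_force: [-5.2, -2.1, 3.3]
opening: 0.0178
```

```bash
python3 look.py m5; python3 - <<'E'
from h import *
i=cv2.imread('pics/m5.png')[195:245,290:350]
cv2.imwrite('pics/m5y.png',cv2.resize(i,(720,600),interpolation=cv2.INTER_CUBIC))
r=cam('scene'); cv2.imwrite('pics/s5.png',cv2.resize(r['img'][150:235,270:380,::-1],(770,595),interpolation=cv2.INTER_CUBIC))
E
```

```text
t 15.8 tcp [554.3776 -47.125   78.5939] 
R [[0.27239133221157397, -0.00010404454797335871, 0.9621865470431064], [-0.9621865517572448, -7.297517005500076e-05, 0.2723913256550718], [4.187489454549054e-05, -0.999999991924678, -0.00011998806863333655]] 
F [-5.6192 -2.2738  3.1657] M [-0.4791  1.4898 -0.0183] op 0.018051741796929498
yaw 15.806614459681272 tilt [ 0.     -1.     -0.0001]
a err cas x -1.9765119093326804 y -89.71597622488545
b err cas x -1.8690974982621893 y 0.09047377813102155
```

View pics/s5.png

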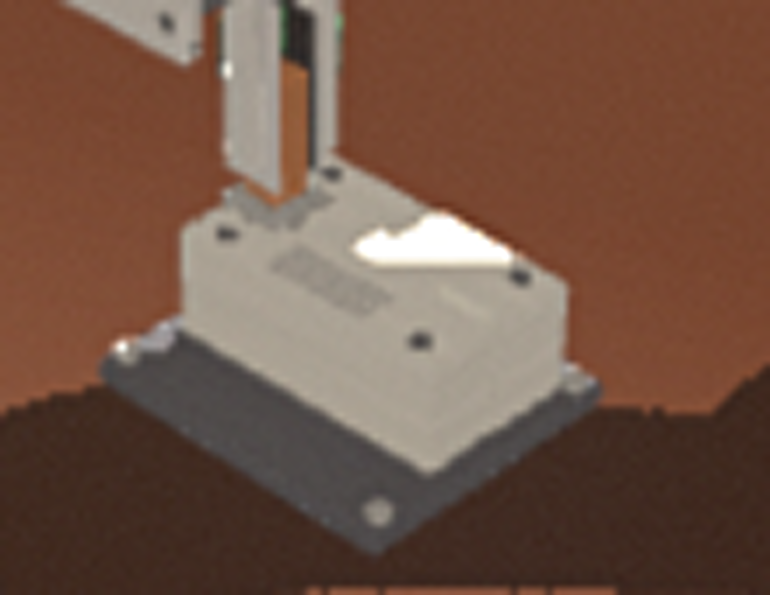

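View pics/m5y.png

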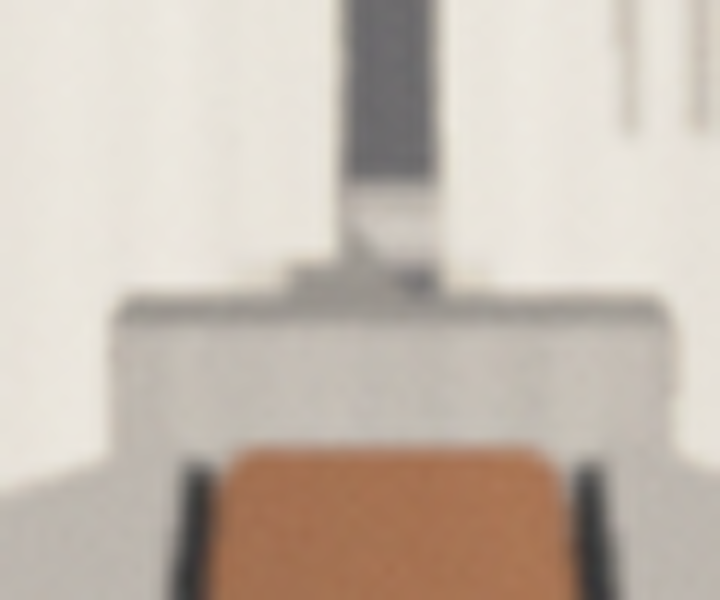

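>>> play_rows(rot=[[0,0,0],[0,0,0],[0,0,0]], xyz=[[0,0.2,0],[0,0.5,0],[0,0.5,0]], fingers=[1,1,1])

```text
clock: 16.1
tcp_pos: [0.5545, -0.0471, 0.0784]
eef_rot: [-1.327, 1.003, -1.004]
wrist_force: [-6.4, -1.5, 9.5]
opening: 0.0181
```

```bash
python3 -c "
from h import *
st()"
```

```text
t 16.1 tcp [554.4653 -47.1182  78.4303] 
R [[0.2725104352210955, 6.450140272684646e-05, 0.9621528249374826], [-0.9621528264452224, 5.5148000514815276e-05, 0.2725104319510863], [-3.548349936643991e-05, -0.9999999963991335, 7.70886125652237e-05]] 
F [-6.4337 -1.4517  9.4783] M [-0.4752  2.1297 -0.014 ] op 0.01808249544630258
```

>>> play_rows(rot=[[0,0,0],[0,0,0],[0,0,0],[0,0,0]], xyz=[[0,0,0],[0,0,0],[0,0,0],[0,0,0]], fingers=[1,1,1,1])

```text
clock: 16.43
tcp_pos: [0.5545, -0.0471, 0.0784]
eef_rot: [-1.327, 1.003, -1.004]
wrist_force: [-7.0, -1.4, 9.2]
opening: 0.0173
```

```bash
python3 look.py m6; python3 - <<'E'
from h import *
i=cv2.imread('pics/m6.png')[195:245,290:350]
cv2.imwrite('pics/m6y.png',cv2.resize(i,(720,600),interpolation=cv2.INTER_CUBIC))
E
```

```text
t 16.483 tcp [554.4188 -47.1303  78.4093] 
R [[0.2724620917305992, 9.524930935644882e-06, 0.9621665180617451], [-0.9621665169373539, 5.204504022354728e-05, 0.2724620908969811], [-4.748081253586056e-05, -0.999999998600295, 2.3344870145880492e-05]] 
F [-6.3357 -1.0667  8.6962] M [-0.4422  2.1938  0.0067] op 0.01810450891353135
yaw 15.810828282665078 tilt [-0. -1.  0.]
a err cas x -1.9383698335807296 y -89.73226831948891
b err cas x -1.8309554225102438 y 0.0741816835275373
```

View pics/m6.png

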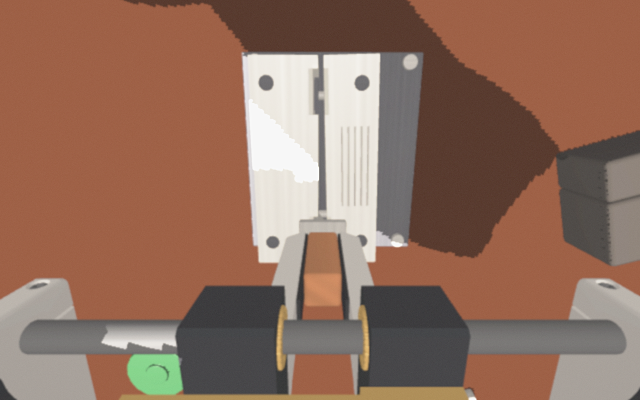

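>>> play_rows(rot=[[0,0,0],[0,0,0],[0,0,0],[0,0,0],[0,0,0],[0,0,0],[0,0,0],[0,0,0],[0,0,0],[0,0,0],[0,0,0],[0,0,0]], xyz=[[0,-4,0],[0,-14,0],[0,-28,0],[0,-42,0],[-8,-50,0],[-30,-50,0],[-60,-50,0],[-82,-50,0],[-90,-50,0],[-90,-46,0],[-90,-42,0],[-90,-42,0]], fingers=[1,1,1,1,1,1,1,1,1,1,1,1])

```text
clock: 17.48
tcp_pos: [0.5298, 0.0386, 0.1194]
eef_rot: [-1.328, 1.004, -1.004]
wrist_force: [-0.5, 0.5, -2.2]
opening: 0.0181
```

```bash
python3 look.py n1; python3 - <<'E'
from h import *
i=cv2.imread('pics/n1.png')[178:228,300:350]; i=cv2.convertScaleAbs(i,alpha=1.3,beta=-70)
cv2.imwrite('pics/n1y.png',cv2.resize(i,(600,600),interpolation=cv2.INTER_NEAREST))
E
```

```text
t 17.533 tcp [529.8974  38.4044 119.6575] 
R [[0.27123643571040545, -0.0005002043030356562, 0.9625126210802488], [-0.9625125834948473, -0.0007310185933676605, 0.27123604521871925], [0.0005679411854039862, -0.9999996077036588, -0.0006797318136931851]] 
F [ 0.8303  0.6224 -2.0712] M [-0.0934  0.0687  0.0592] op 0.017762807046038456
yaw 15.73783571171463 tilt [ 0.0006 -1.     -0.0007]
a err cas x -2.0886141880288083 y -0.7521872737743132
b err cas x -1.9811997769583232 y 89.05426272924214
```

View pics/n1y.png

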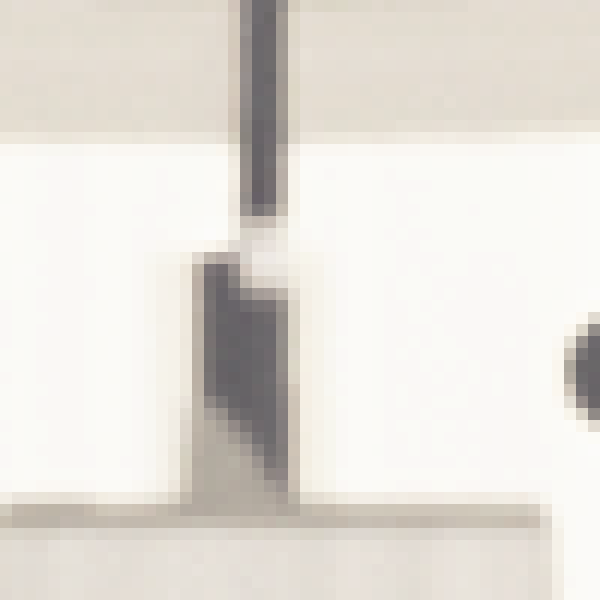

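>>> play_rows(rot=[[0,0,0],[0,0,0],[0,0,0],[0,0,0],[0,0,0],[0,0,0],[0,0,0],[0,0,0],[0,0,0],[0,0,0],[0,0,0],[0,0,0]], xyz=[[0,1,0.5],[0,3,0.5],[0,6,0.5],[0,9.5,0.5],[0,13,0.5],[0,16.5,0.5],[0,20,0.5],[0,23,0.5],[0,25.5,0.5],[0,27.5,0.5],[0,28.5,0.5],[0,29.5,0.5]], fingers=[1,1,1,1,1,1,1,1,1,1,1,1])

```text
clock: 18.53
tcp_pos: [0.5302, 0.0396, 0.0905]
eef_rot: [-1.328, 1.004, -1.003]
wrist_force: [-2.4, -0.3, -0.0]
opening: 0.0183
```

>>> play_rows(rot=[[0,0,0],[0,0,0],[0,0,0]], xyz=[[0,0.7,0],[0,1.4,0],[0,1.4,0]], fingers=[1,1,1])

```text
clock: 18.78
tcp_pos: [0.5302, 0.0396, 0.0891]
eef_rot: [-1.328, 1.004, -1.003]
wrist_force: [-3.3, -0.9, -0.9]
opening: 0.0176
```

>>> play_rows(rot=[[0,0,0],[0,0,0],[0,0,0]], xyz=[[0,0.4,0],[0,0.8,0],[0,0.8,0]], fingers=[1,1,1])

```text
clock: 19.03
tcp_pos: [0.5304, 0.0396, 0.0884]
eef_rot: [-1.327, 1.004, -1.004]
wrist_force: [-1.3, -0.0, 0.4]
opening: 0.0177
```

>>> play_rows(rot=[[0,0,0],[0,0,0],[0,0,0]], xyz=[[0,0.4,0],[0,0.8,0],[0,0.8,0]], fingers=[1,1,1])

```text
clock: 19.28
tcp_pos: [0.5304, 0.0397, 0.0875]
eef_rot: [-1.327, 1.003, -1.003]
wrist_force: [-2.9, -1.0, 0.6]
opening: 0.0176
```

>>> play_rows(rot=[[0,0,0],[0,0,0],[0,0,0]], xyz=[[0,0.4,0],[0,0.8,0],[0,0.8,0]], fingers=[1,1,1])

```text
clock: 19.53
tcp_pos: [0.5303, 0.0397, 0.0867]
eef_rot: [-1.327, 1.004, -1.003]
wrist_force: [-2.6, -1.0, -0.0]
opening: 0.0178
```

>>> play_rows(rot=[[0,0,0],[0,0,0],[0,0,0]], xyz=[[0,0.4,0],[0,0.8,0],[0,0.8,0]], fingers=[1,1,1])

```text
clock: 19.78
tcp_pos: [0.5304, 0.0396, 0.0859]
eef_rot: [-1.327, 1.004, -1.004]
wrist_force: [-3.5, -1.6, -0.3]
opening: 0.0174
```

>>> play_rows(rot=[[0,0,0],[0,0,0],[0,0,0]], xyz=[[0,0.4,0],[0,0.8,0],[0,0.8,0]], fingers=[1,1,1])

```text
clock: 20.03
tcp_pos: [0.5304, 0.0397, 0.0851]
eef_rot: [-1.327, 1.003, -1.004]
wrist_force: [-3.0, -0.6, 0.5]
opening: 0.0181
```

>>> play_rows(rot=[[0,0,0],[0,0,0],[0,0,0]], xyz=[[0,0.3,0],[0,0.7,0],[0,0.7,0]], fingers=[1,1,1])

```text
clock: 20.28
tcp_pos: [0.5304, 0.0396, 0.0844]
eef_rot: [-1.327, 1.004, -1.004]
wrist_force: [-2.3, -1.6, 1.4]
opening: 0.0176
```

>>> play_rows(rot=[[0,0,0],[0,0,0],[0,0,0]], xyz=[[0,0.3,0],[0,0.7,0],[0,0.7,0]], fingers=[1,1,1])

```text
clock: 20.53
tcp_pos: [0.5304, 0.0397, 0.0837]
eef_rot: [-1.327, 1.004, -1.004]
wrist_force: [-3.7, -0.6, 1.2]
opening: 0.0179
```

>>> play_rows(rot=[[0,0,0],[0,0,0],[0,0,0]], xyz=[[0,0.3,0],[0,0.7,0],[0,0.7,0]], fingers=[1,1,1])

```text
clock: 20.78
tcp_pos: [0.5303, 0.0396, 0.083]
eef_rot: [-1.327, 1.004, -1.004]
wrist_force: [-3.3, -1.2, 0.8]
opening: 0.0178
```

>>> play_rows(rot=[[0,0,0],[0,0,0],[0,0,0]], xyz=[[0,0.3,0],[0,0.7,0],[0,0.7,0]], fingers=[1,1,1])

```text
clock: 21.03
tcp_pos: [0.5304, 0.0396, 0.0823]
eef_rot: [-1.327, 1.004, -1.004]
wrist_force: [-4.2, -0.8, -0.0]
opening: 0.0178
```

>>> play_rows(rot=[[0,0,0],[0,0,0],[0,0,0]], xyz=[[0,0.3,0],[0,0.7,0],[0,0.7,0]], fingers=[1,1,1])

```text
clock: 21.28
tcp_pos: [0.5304, 0.0397, 0.0818]
eef_rot: [-1.327, 1.003, -1.004]
wrist_force: [-4.6, -1.8, 4.5]
opening: 0.0177
```

>>> play_rows(rot=[[0,0,0],[0,0,0],[0,0,0]], xyz=[[0,0.3,0],[0,0.7,0],[0,0.7,0]], fingers=[1,1,1])

```text
clock: 21.53
tcp_pos: [0.5306, 0.0396, 0.0816]
eef_rot: [-1.327, 1.003, -1.004]
wrist_force: [-7.2, -1.4, 16.5]
opening: 0.018
```

>>> play_rows(rot=[[0,0,0],[0,0,0],[0,0,0]], xyz=[[0,0.3,0],[0,0.7,0],[0,0.7,0]], fingers=[1,1,1])

```text
clock: 21.78
tcp_pos: [0.5307, 0.0396, 0.0814]
eef_rot: [-1.326, 1.003, -1.004]
wrist_force: [-11.0, -1.2, 26.8]
opening: 0.0178
```

```bash
python3 look.py n2; python3 gap.py n2
```

```text
t 21.833 tcp [530.7371  39.5998  81.4371] 
R [[0.27228133355680195, 0.0006361068808461989, 0.962217475815403], [-0.9622176205111361, 0.000549158814420081, 0.2722810114614741], [-0.0003552103833185938, -0.9999996468962539, 0.0007615989436033921]] 
F [-10.421   -1.5159  27.4146] M [-0.6319  3.328  -0.0238] op 0.018003950757938102
yaw 15.800050219926206 tilt [-0.0004 -1.      0.0008]
a err cas x -0.95352019104637 y 0.16744926681709027
b err cas x -0.8461057799758811 y 89.97389926983355
198 w 5.07 [225, 225, 210, 163, 140, 135, 136, 137, 137, 137, 155, 194, 224, 227, 226, 227, 226, 227, 227, 225]
199 w 5.13 [226, 224, 207, 157, 138, 135, 138, 138, 137, 138, 154, 195, 224, 227, 226, 226, 227, 227, 227, 228]
200 w 5.15 [225, 223, 203, 155, 137, 138, 136, 137, 139, 138, 156, 196, 223, 226, 227, 225, 225, 225, 226, 226]
201 w 5.21 [225, 224, 204, 154, 137, 135, 137, 137, 136, 138, 154, 193, 222, 225, 225, 226, 226, 225, 225, 225]
202 w 5.27 [226, 223, 201, 151, 138, 135, 137, 137, 137, 138, 151, 194, 222, 225, 226, 227, 227, 227, 226, 226]
203 w 5.34 [227, 223, 197, 149, 134, 137, 135, 138, 137, 139, 153, 193, 224, 227, 227, 227, 227, 227, 228, 228]
204 w 5.52 [235, 228, 194, 145, 137, 137, 134, 136, 137, 138, 155, 196, 228, 234, 234, 234, 234, 234, 235, 235]
205 w 5.33 [245, 241, 208, 149, 134, 136, 136, 138, 138, 139, 157, 213, 241, 245, 245, 245, 245, 245, 245, 245]
206 w 5.32 [246, 245, 215, 147, 135, 136, 135, 137, 135, 138, 158, 217, 245, 247, 246, 246, 246, 246, 246, 246]
207 w 5.27 [246, 246, 215, 149, 135, 135, 135, 136, 136, 138, 163, 220, 245, 247, 246, 246, 246, 246, 246, 246]
```

View pics/n2z.png

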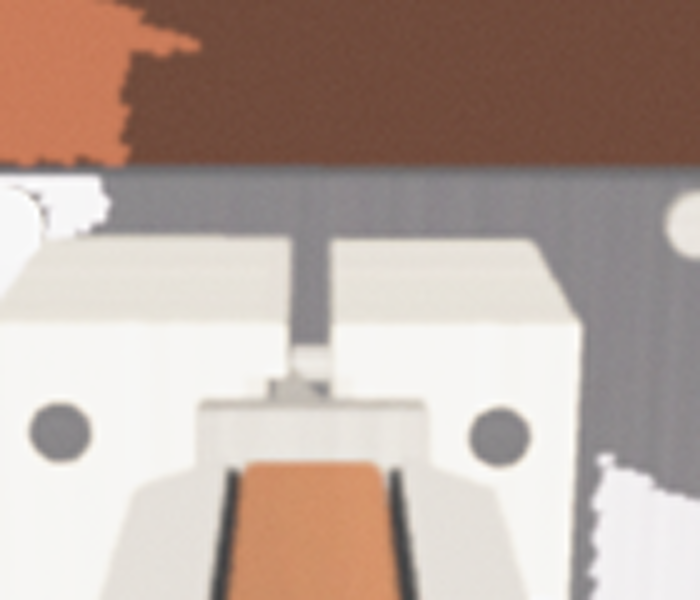

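>>> play_rows(rot=[[0,0,0],[0,0,0],[0,0,0],[0,0,0],[0,0,0],[0,0,0],[0,0,0],[0,0,0],[0,0,0],[0,0,0],[0,0,0],[0,0,0]], xyz=[[0,-1,0],[0,-4,0],[0,-12,0],[0,-24,0],[0,-40,0],[0,-60,0],[15,-85,0],[45,-105,-2],[80,-118,-4],[105,-118,-4],[111,-118,-4],[111,-118,-4]], fingers=[1,1,1,1,1,1,1,1,1,1,1,1])

```text
clock: 22.88
tcp_pos: [0.5572, -0.0703, 0.1994]
eef_rot: [-1.326, 1.004, -1.007]
wrist_force: [0.1, 0.3, -1.9]
opening: 0.0177
```

>>> play_rows(rot=[[0,0,0],[0,0,0]], xyz=[[0,0,0],[0,0,0]], fingers=[1,1])

```text
clock: 23.05
tcp_pos: [0.5567, -0.0668, 0.1984]
eef_rot: [-1.328, 1.003, -1.002]
wrist_force: [-0.1, 0.7, -2.0]
opening: 0.0178
```

```bash
python3 look.py o1; python3 - <<'E'
from h import *
I=cv2.imread('pics/o1.png'); i=I[35:225,240:410]
cv2.imwrite('pics/o1y.png',cv2.resize(i,(536,600),interpolation=cv2.INTER_CUBIC))
E
```

```text
t 23.1 tcp [556.6742 -66.7603 198.3159] 
R [[0.27422505780424294, -0.0002096874941099891, 0.9616655207001104], [-0.9616654525860738, 0.0003751805222539373, 0.2742251201877709], [-0.0004182997505640107, -0.9999999076353608, -9.876531852281989e-05]] 
F [-0.829   0.4387 -2.0391] M [-0.0928  0.0573  0.0287] op 0.01784300370572291
yaw 15.915841796656915 tilt [-0.0004 -1.     -0.0001]
a err cas x -5.147032985943776 y -109.22918232752603
b err cas x -5.0396185748732885 y -19.42273232450957
```

View pics/o1y.png

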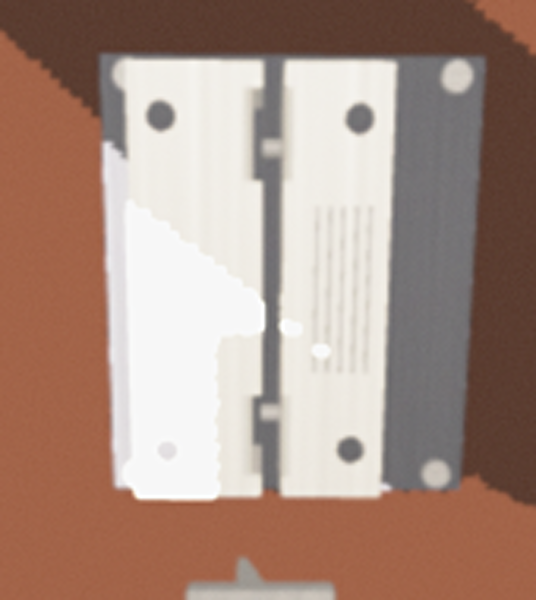

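>>> play_rows(rot=[[0,0.03,0],[0,0.07,0],[0,0.11,0],[0,0.15,0],[0,0.19,0],[0,0.2015,0],[0,0.2015,0],[0,0.2015,0],[0,0.2015,0],[0,0.2015,0],[0,0.2015,0],[0,0.2015,0]], xyz=[[-15,0,2],[-50,0,8],[-88,0,13],[-126,0,19],[-164,0,25],[-202,0,30],[-240,0,36],[-275,5,41],[-298,15,45],[-308.5,25,46.6],[-308.9,30,46.6],[-308.9,30,46.6]], fingers=[1,1,1,1,1,1,1,1,1,1,1,1])

```text
clock: 24.1
tcp_pos: [0.5166, 0.2414, 0.167]
eef_rot: [-1.246, 1.154, -1.154]
wrist_force: [-0.1, -1.0, -2.0]
opening: 0.0176
```

>>> play_rows(rot=[[0,0,0],[0,0,0]], xyz=[[0,0,0],[0,0,0]], fingers=[1,1])

```text
clock: 24.27
tcp_pos: [0.518, 0.2403, 0.1688]
eef_rot: [-1.242, 1.155, -1.156]
wrist_force: [0.5, 0.1, -2.0]
opening: 0.0179
```

```bash
python3 look.py p1; python3 - <<'E'
from h import *
s=get_state();M=Ro.from_rotvec(s['eef_rot']).as_matrix();p=np.array(s['tcp_pos'])*1000
print(M.T@(np.array([516.8,243.0,62.4])-p))
E
```

```text
t 24.317 tcp [518.0473 240.4761 168.9028] 
R [[0.07257321212008708, 0.0007694281428433092, 0.9973627909957871], [-0.9973630862389073, 0.00011172740946119308, 0.07257314740996135], [-5.5592938899007294e-05, -0.9999996977486139, 0.0007755076441717801]] 
F [ 0.2167 -0.6049 -1.4187] M [-0.0675  0.0242 -0.0098] op 0.018009583709801023
yaw 4.161795038146659 tilt [-0.0001 -1.      0.0008]
a err cas x 41.8741212354634 y 196.83498181762084
b err cas x 41.98153564653389 y 286.6414318206373
[ -2.6018 106.5021  -1.1435]
```

View pics/p1z.png

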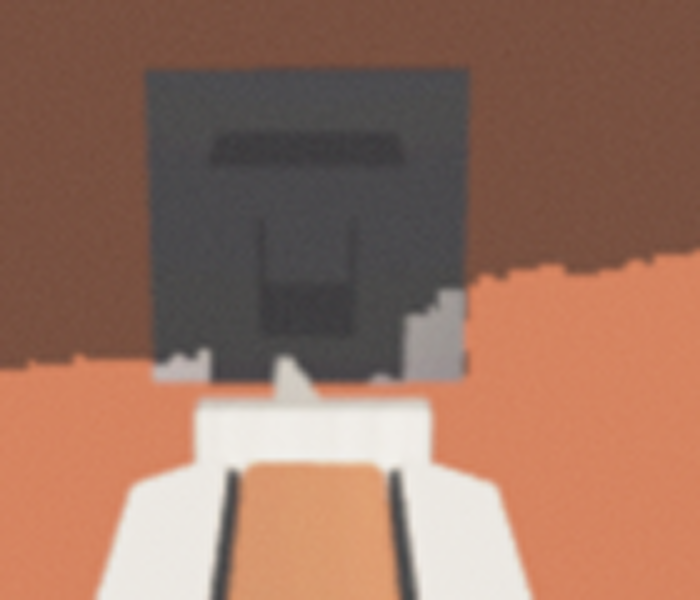

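>>> play_rows(rot=[[0,0,0],[0,0,0],[0,0,0],[0,0,0],[0,0,0]], xyz=[[-1.5,10,-0.8],[-1.5,25,-0.8],[-1.5,37,-0.8],[-1.5,42,-0.8],[-1.5,42,-0.8]], fingers=[1,1,1,1,1])

```text
clock: 24.73
tcp_pos: [0.5159, 0.2425, 0.1248]
eef_rot: [-1.246, 1.155, -1.154]
wrist_force: [0.5, 0.9, -1.8]
opening: 0.0179
```

```bash
python3 look.py p2; python3 - <<'E'
from h import *
s=get_state();M=Ro.from_rotvec(s['eef_rot']).as_matrix();p=np.array(s['tcp_pos'])*1000
print(M.T@(np.array([516.8,243.0,62.4])-p))
E
```

```text
t 24.783 tcp [516.4071 242.7492 125.7542] 
R [[0.07410824989542547, -0.0007920927820627699, 0.9972498883862871], [-0.9972499047958792, -0.0008321448840588608, 0.07410759016121266], [0.000771156305486187, -0.9999993400617406, -0.0008515832525185507]] 
F [ 0.3963  0.0677 -1.1803] M [-0.0295  0.02    0.0072] op 0.017997748270733013
yaw 4.249949833499411 tilt [ 0.0008 -1.     -0.0009]
a err cas x 40.91939432366372 y 199.4704594490475
b err cas x 41.02680873473421 y 289.276909452064
[-0.2698 63.3536  0.4644]
```

View pics/p2z.png

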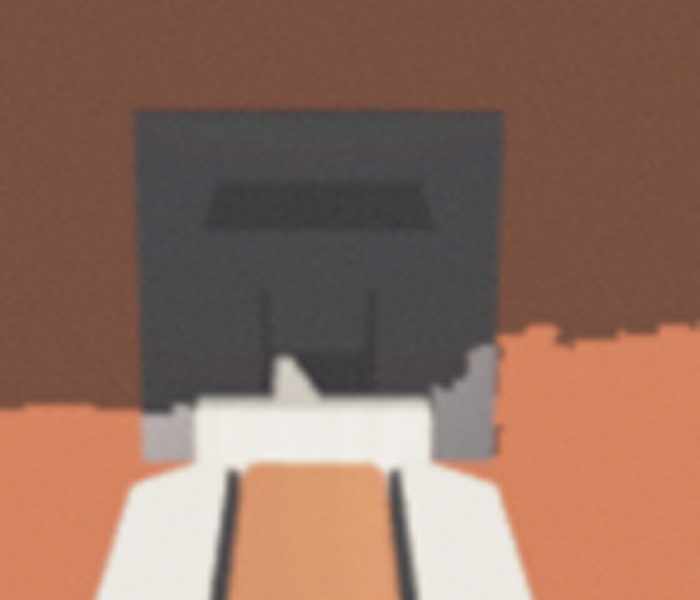

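>>> play_rows(rot=[[0,0,0],[0,0,0],[0,0,0],[0,0,0],[0,0,0],[0,0,0],[0,0,0],[0,0,0],[0,0,0],[0,0,0]], xyz=[[0,4,0.3],[0,12,0.4],[0,21,0.4],[0,30,0.4],[0,39,0.4],[0,47,0.4],[0,53,0.4],[0,57,0.4],[0,59,0.4],[0,60,0.4]], fingers=[1,1,1,1,1,1,1,1,1,1])

```text
clock: 25.62
tcp_pos: [0.517, 0.2431, 0.066]
eef_rot: [-1.244, 1.154, -1.154]
wrist_force: [-0.6, 0.8, -1.4]
opening: 0.0177
```

>>> play_rows(rot=[[0,0,0],[0,0,0],[0,0,0],[0,0,0]], xyz=[[0,0.5,0],[0,1,0],[0,1.5,0],[0,1.5,0]], fingers=[1,1,1,1])

```text
clock: 25.95
tcp_pos: [0.517, 0.2432, 0.0649]
eef_rot: [-1.243, 1.154, -1.154]
wrist_force: [0.1, -0.7, -1.5]
opening: 0.0175
```

```bash
python3 look.py p3
```

```text
t 26.0 tcp [517.0072 243.1839  64.9269] 
R [[0.07443420838769252, 0.00022508813697208474, 0.9972259011663447], [-0.9972259236646885, 9.312307354814031e-05, 0.07443418904778909], [-7.611048799871512e-05, -0.9999999703317115, 0.0002313952675601083]] 
F [-0.1271  0.1193 -2.0296] M [-0.0605  0.0848 -0.012 ] op 0.017411638659683388
yaw 4.268712967804245 tilt [-0.0001 -1.      0.0002]
a err cas x 41.61566737754925 y 199.72412726955096
b err cas x 41.72308178861973 y 289.5305772725674
```

No contact yet; 2.5 mm above the original height.

>>> play_rows(rot=[[0,0,0],[0,0,0],[0,0,0],[0,0,0]], xyz=[[0,0.6,0],[0,1.2,0],[0,1.8,0],[0,1.8,0]], fingers=[1,1,1,1])

```text
clock: 26.33
tcp_pos: [0.5169, 0.2431, 0.0628]
eef_rot: [-1.244, 1.154, -1.154]
wrist_force: [-0.2, -0.4, -1.2]
opening: 0.0175
```

>>> play_rows(rot=[[0,0,0],[0,0,0],[0,0,0]], xyz=[[0,0.3,0],[0,0.6,0],[0,0.6,0]], fingers=[1,1,1])

```text
clock: 26.58
tcp_pos: [0.5169, 0.2432, 0.0624]
eef_rot: [-1.244, 1.154, -1.154]
wrist_force: [-1.4, -0.2, 0.5]
opening: 0.0178
```

>>> play_rows(rot=[[0,0,0],[0,0,0],[0,0,0],[0,0,0],[0,0,0],[0,0,0],[0,0,0],[0,0,0],[0,0,0],[0,0,0]], xyz=[[0,0,0],[0,0,0],[0,0,0],[0,0,0],[0,0,0],[0,0,0],[0,0,0],[0,0,0],[0,0,0],[0,0,0]], fingers=[-0.3,-0.3,-0.3,-0.3,-0.3,-0.3,-0.3,-0.3,-0.3,-0.3])

```text
clock: 27.42
tcp_pos: [0.5169, 0.2431, 0.0624]
eef_rot: [-1.244, 1.154, -1.154]
wrist_force: [0.4, -0.6, 0.7]
opening: 0.0611
```

```bash
python3 look.py p4
```

```text
t 27.467 tcp [516.9646 243.134   62.3759] 
R [[0.07442577530800654, 7.053535120415955e-05, 0.9972265534945236], [-0.9972265538710352, -5.991113550130045e-05, 0.07442577957371233], [6.49946236728205e-05, -0.9999999957177098, 6.588079249814083e-05]] 
F [0.5587 0.8258 0.1709] M [-0.0865  0.0275  0.0027] op 0.06129344664495614
yaw 4.26822969502817 tilt [ 0.0001 -1.      0.0001]
a err cas x 41.56095909112062 y 199.68776517107753
b err cas x 41.668373502191116 y 289.494215174094
```

View pics/p4.png

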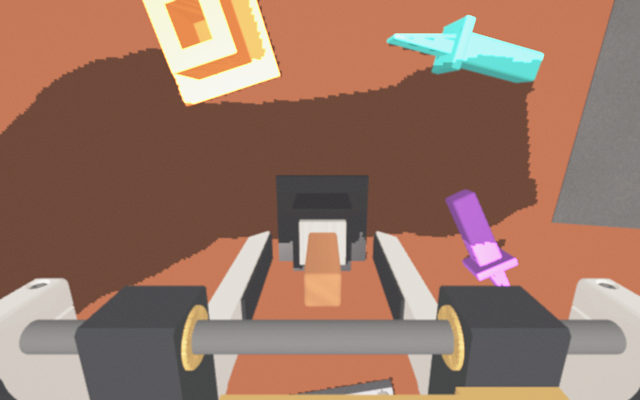

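Released, with the wedge seated upright. I'll lift straight up.

>>> play_rows(rot=[[0,0,0],[0,0,0],[0,0,0],[0,0,0],[0,0,0],[0,0,0],[0,0,0]], xyz=[[0,-10,0],[0,-30,0],[0,-60,0],[0,-95,0],[0,-125,0],[0,-140,0],[0,-140,0]], fingers=[-0.3,-0.3,-0.3,-0.3,-0.3,-0.3,-0.3])

```text
clock: 28.05
tcp_pos: [0.5184, 0.2437, 0.2068]
eef_rot: [-1.238, 1.152, -1.154]
wrist_force: [0.2, -0.1, 0.0]
opening: 0.0613
```

```bash
python3 look.py q1; python3 - <<'E'
from h import *
for c in ['top','scene']:
    r=cam(c); cv2.imwrite(f'pics/{c}q.png',r['img'][:,:,::-1])
    for n in ['wedge_grip','holder_mouth','lip_a','puck','yoke','gauge']:
        for d in spot_point(c,n)[:3]:
            X=w(r,d['position']); print(c,n,round(d['score'],2),X*1000)
i=cv2.imread('pics/q1.png')[130:225,270:370]; i=cv2.convertScaleAbs(i,alpha=1.3,beta=25)
cv2.imwrite('pics/q1y.png',cv2.resize(i,(600,570),interpolation=cv2.INTER_CUBIC))
E
```

```text
t 28.1 tcp [517.6176 243.48   204.5136] 
R [[0.0744245775810079, 0.002697454788157805, 0.9972229971222861], [-0.9972251939996608, 0.001907423411988518, 0.07441958202157983], [-0.0017013830338275526, -0.9999945427219059, 0.0028319290561313326]] 
F [ 0.2893  0.3299 -0.4001] M [-0.0952  0.0886 -0.0384] op 0.06141872025608943
yaw 4.2678907502987125 tilt [-0.0017 -1.      0.0028]
a err cas x 42.28377515373652 y 199.84166384250094
b err cas x 42.391189564807 y 289.6481138455174
top wedge_grip 0.54 [519.5409 238.386   72.3836]
top wedge_grip 0.53 [633.0024 243.7805  10.3619]
top holder_mouth 0.65 [520.3303 238.213   44.3985]
top lip_a 0.96 [539.5093  38.2199  62.1064]
top lip_a 0.96 [553.4268 -45.875   59.849 ]
top puck 0.73 [ 448.2202 -230.6622    0.5273]
top yoke 0.83 [776.0717  38.7399  -4.6353]
top gauge 0.83 [ 707.589  -217.9476   -2.8109]
scene wedge_grip 0.87 [516.6974 237.3679  78.2701]
scene wedge_grip 0.79 [635.034  243.5004  11.703 ]
scene wedge_grip 0.56 [620.4714 364.2418  17.5951]
scene holder_mouth 0.83 [515.3938 242.7871  44.5051]
scene holder_mouth 0.68 [427.73   362.0011  44.8552]
scene holder_mouth 0.34 [562.9315 -44.4014  61.2893]
scene lip_a 0.96 [561.0094 -42.5329  61.4454]
scene lip_a 0.63 [535.4822  40.5412  59.6144]
scene puck 0.54 [ 450.7271 -231.6982    0.4016]
scene yoke 0.79 [777.5199  35.4204  -0.0115]
scene gauge 0.5 [ 709.2226 -223.0656   -0.6969]
```

View pics/q1y.png

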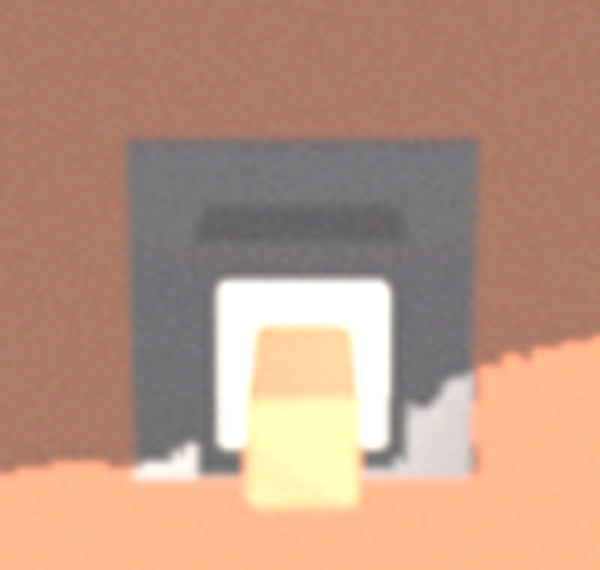

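View pics/sceneq.png

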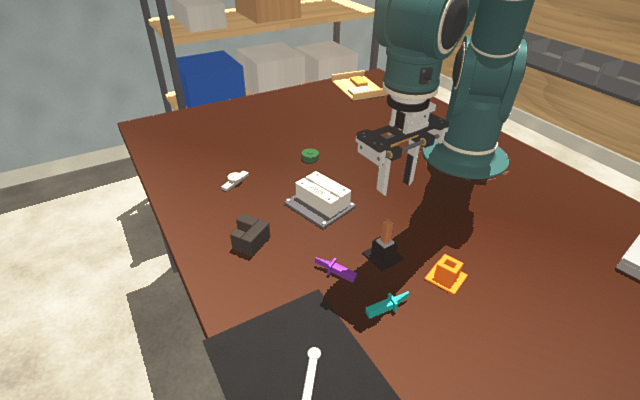

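```bash
python3 -c "
from bench import *
print(sign_off())"
```

```text
the job is handed in; nothing more can be done
None
```

The job is done and handed in at about 28 s, but one press was firmer than intended. On the left stop I ran three small steps in a row without checking the force between them, and the wrist reading reached about 27 N. I couldn't measure the total wedge-to-cassette force directly, so I only believe it stayed under 45 N.

| Step | Result |
|---|---|
| Left notch, first press | Seam opened by about 3 mm (camera estimate) |
| Right notch | Blade bottomed at about 8 N above the pressing force, held for about 0.5 s |
| Left notch, second press | Blade bottomed; the two stops stood about 3 mm apart in height, so I took both as real landings |
| Wedge return | Back in its holder at the same height and position it was taken from, then released |

**Last checks:**
- **Seam:** it stood open by about 5 mm at both ends and looked even in the wrist picture. The network's lip points agreed with this to within their roughly 4 mm accuracy.
- **Wedge:** it was upright with its collar on the rim.
- **Bystanders:** the puck, yoke and gauge were within measurement noise of where they started.
- **Disagreement:** at each depth the gap measured about 1 mm or more smaller than the given geometry predicted. I went by the camera and the felt contact instead.

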